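# Crosswise pallet load on the dividing slide

### The job

Index the pallet carriage one notch, from the white park notch to the yellow loading notch: pull the red spring knob up, slide the carriage along and let the pin drop home. There, stack every carton on the pallet, two to a layer along opposite edges of the deck, flush with them: the bottom layer parallel to the slide, the next layer across it, any third layer parallel again. Then index the loaded carriage on to the green outfeed notch in the same way, pin home and stack intact, and leave the tape roll where it lies.

Things in the scene. Friction and masses are not known exactly. Their poses are not given: they have to be found in the camera images.
- carriage (a joint): Pallet carriage along the slide, in m: 0 = white park notch (start), 0.090 = yellow loading notch, 0.180 = green outfeed notch; it grows along -y of point pallet_top (to the robot's right). Moves freely (under 4 N) once the pin is out; the pin has 1 to 2 mm of play in a notch. End stops 3 mm beyond the outer notches.
- plunger (a joint): Lift of the spring plunger, in m: 0 = pin home in a notch, 0.018 = end of the pull. The pin clears the notched bar from 0.013 up; let go between notches it rides on the bar at about 0.013 and snaps into the next notch that comes under it. Spring 4 N at 0, 7.6 N at full pull.
- knob_grip (a point): Centre of the plunger's red round pull knob, 30 mm diameter, straight side 22 mm high, 107 mm above the bench when the pin is home; pulled straight up. It stands on the carriage, 140 mm to -x of point pallet_top (the robot's side), and rides along with it. The dark housing under it has its top 25 mm below this point when the pin is home.
- pallet_top (a point): Centre of the top face of the pallet deck (light wooden boards, 130 x 130 mm, 62 mm above the bench), fixed on the carriage; x points away from the robot, y to its left along the slide, z up; the slide stands turned by up to 7 degrees. Layers 1 and 3 lie with their lengths along y, layer 2 along x.
- carton_1_mid (a point): Centre of a cardboard carton, a closed box 130 x 36 x 36 mm, 0.1 to 0.21 kg, x along its length (all alike and interchangeable; 4 to 6 of them lie on the bench left of the slide).
- carton_2_mid (a point): Centre of a cardboard carton, a closed box 130 x 36 x 36 mm, 0.1 to 0.21 kg, x along its length (all alike and interchangeable; 4 to 6 of them lie on the bench left of the slide).
- carton_3_mid (a point): Centre of a cardboard carton, a closed box 130 x 36 x 36 mm, 0.1 to 0.21 kg, x along its length (all alike and interchangeable; 4 to 6 of them lie on the bench left of the slide).
- carton_4_mid (a point): Centre of a cardboard carton, a closed box 130 x 36 x 36 mm, 0.1 to 0.21 kg, x along its length (all alike and interchangeable; 4 to 6 of them lie on the bench left of the slide).
- carton_5_mid (a point): Centre of a cardboard carton, a closed box 130 x 36 x 36 mm, 0.1 to 0.21 kg, x along its length (all alike and interchangeable; 4 to 6 of them lie on the bench left of the slide).
- carton_6_mid (a point): Centre of a cardboard carton, a closed box 130 x 36 x 36 mm, 0.1 to 0.21 kg, x along its length (all alike and interchangeable; 4 to 6 of them lie on the bench left of the slide).
- place_1a (a point): Where a carton's centre comes to rest in layer 1 (from below) of the stack, 18 mm above the deck, near edge (x = -47 mm); rides with the carriage. A layer is two cartons with a 58 mm gap between; a carton needs both of the layer below to rest on.
- place_1b (a point): Where a carton's centre comes to rest in layer 1 (from below) of the stack, 18 mm above the deck, far edge (x = +47 mm); rides with the carriage. A layer is two cartons with a 58 mm gap between; a carton needs both of the layer below to rest on.
- place_2a (a point): Where a carton's centre comes to rest in layer 2 (from below) of the stack, 54 mm above the deck, right edge (y = -47 mm); rides with the carriage. A layer is two cartons with a 58 mm gap between; a carton needs both of the layer below to rest on.
- place_2b (a point): Where a carton's centre comes to rest in layer 2 (from below) of the stack, 54 mm above the deck, left edge (y = +47 mm); rides with the carriage. A layer is two cartons with a 58 mm gap between; a carton needs both of the layer below to rest on.
- place_3a (a point): Where a carton's centre comes to rest in layer 3 (from below) of the stack, 90 mm above the deck, near edge (x = -47 mm); rides with the carriage. A layer is two cartons with a 58 mm gap between; a carton needs both of the layer below to rest on.
- place_3b (a point): Where a carton's centre comes to rest in layer 3 (from below) of the stack, 90 mm above the deck, far edge (x = +47 mm); rides with the carriage. A layer is two cartons with a 58 mm gap between; a carton needs both of the layer below to rest on.
- tape_roll: Roll of masking tape lying flat on the bench, 84 mm diameter, 19 mm high; not to be moved. Origin under its centre.

How it is judged:
On the way, in this order (a step that is already met when the one before it is completed fails the run):
1. the empty carriage stands at the yellow loading notch with the pin home (value of joint carriage between 0.085 and 0.095 m and value of joint plunger below 0.004 m), for 0.2 s.
2. all the cartons are stacked crosswise on the pallet at the loading notch, pin home (all of step 1 and (((distance between carton_1_mid and place_1a below 0.015 m or distance between carton_1_mid and place_1b below 0.015 m or distance between carton_1_mid and place_3a below 0.015 m or distance between carton_1_mid and place_3b below 0.015 m) and angle between the x axis of carton_1_mid and the y axis of pallet_top, either way round below 0.15 rad) or ((distance between carton_1_mid and place_2a below 0.015 m or distance between carton_1_mid and place_2b below 0.015 m) and angle between the x axis of carton_1_mid and the x axis of pallet_top, either way round below 0.15 rad)) and (((distance between carton_2_mid and place_1a below 0.015 m or distance between carton_2_mid and place_1b below 0.015 m or distance between carton_2_mid and place_3a below 0.015 m or distance between carton_2_mid and place_3b below 0.015 m) and angle between the x axis of carton_2_mid and the y axis of pallet_top, either way round below 0.15 rad) or ((distance between carton_2_mid and place_2a below 0.015 m or distance between carton_2_mid and place_2b below 0.015 m) and angle between the x axis of carton_2_mid and the x axis of pallet_top, either way round below 0.15 rad)) and (((distance between carton_3_mid and place_1a below 0.015 m or distance between carton_3_mid and place_1b below 0.015 m or distance between carton_3_mid and place_3a below 0.015 m or distance between carton_3_mid and place_3b below 0.015 m) and angle between the x axis of carton_3_mid and the y axis of pallet_top, either way round below 0.15 rad) or ((distance between carton_3_mid and place_2a below 0.015 m or distance between carton_3_mid and place_2b below 0.015 m) and angle between the x axis of carton_3_mid and the x axis of pallet_top, either way round below 0.15 rad)) and (((distance between carton_4_mid and place_1a below 0.015 m or distance between carton_4_mid and place_1b below 0.015 m or distance between carton_4_mid and place_3a below 0.015 m or distance between carton_4_mid and place_3b below 0.015 m) and angle between the x axis of carton_4_mid and the y axis of pallet_top, either way round below 0.15 rad) or ((distance between carton_4_mid and place_2a below 0.015 m or distance between carton_4_mid and place_2b below 0.015 m) and angle between the x axis of carton_4_mid and the x axis of pallet_top, either way round below 0.15 rad)) and (((distance between carton_5_mid and place_1a below 0.015 m or distance between carton_5_mid and place_1b below 0.015 m or distance between carton_5_mid and place_3a below 0.015 m or distance between carton_5_mid and place_3b below 0.015 m) and angle between the x axis of carton_5_mid and the y axis of pallet_top, either way round below 0.15 rad) or ((distance between carton_5_mid and place_2a below 0.015 m or distance between carton_5_mid and place_2b below 0.015 m) and angle between the x axis of carton_5_mid and the x axis of pallet_top, either way round below 0.15 rad)) and (((distance between carton_6_mid and place_1a below 0.015 m or distance between carton_6_mid and place_1b below 0.015 m or distance between carton_6_mid and place_3a below 0.015 m or distance between carton_6_mid and place_3b below 0.015 m) and angle between the x axis of carton_6_mid and the y axis of pallet_top, either way round below 0.15 rad) or ((distance between carton_6_mid and place_2a below 0.015 m or distance between carton_6_mid and place_2b below 0.015 m) and angle between the x axis of carton_6_mid and the x axis of pallet_top, either way round below 0.15 rad))), for 0.2 s.
3. the loaded carriage stands at the green outfeed notch with the pin home (value of joint carriage between 0.175 and 0.185 m and value of joint plunger below 0.004 m), for 0.2 s.
At the end, for the whole second after the job is handed in: The carriage is at the green outfeed notch (within 5 mm), pin home (within 4 mm); every carton lies in its place of the crosswise stack (centre within 15 mm of one of the six places, length within 0.15 rad of its layer's direction) (all of step 3 and (((distance between carton_1_mid and place_1a below 0.015 m or distance between carton_1_mid and place_1b below 0.015 m or distance between carton_1_mid and place_3a below 0.015 m or distance between carton_1_mid and place_3b below 0.015 m) and angle between the x axis of carton_1_mid and the y axis of pallet_top, either way round below 0.15 rad) or ((distance between carton_1_mid and place_2a below 0.015 m or distance between carton_1_mid and place_2b below 0.015 m) and angle between the x axis of carton_1_mid and the x axis of pallet_top, either way round below 0.15 rad)) and (((distance between carton_2_mid and place_1a below 0.015 m or distance between carton_2_mid and place_1b below 0.015 m or distance between carton_2_mid and place_3a below 0.015 m or distance between carton_2_mid and place_3b below 0.015 m) and angle between the x axis of carton_2_mid and the y axis of pallet_top, either way round below 0.15 rad) or ((distance between carton_2_mid and place_2a below 0.015 m or distance between carton_2_mid and place_2b below 0.015 m) and angle between the x axis of carton_2_mid and the x axis of pallet_top, either way round below 0.15 rad)) and (((distance between carton_3_mid and place_1a below 0.015 m or distance between carton_3_mid and place_1b below 0.015 m or distance between carton_3_mid and place_3a below 0.015 m or distance between carton_3_mid and place_3b below 0.015 m) and angle between the x axis of carton_3_mid and the y axis of pallet_top, either way round below 0.15 rad) or ((distance between carton_3_mid and place_2a below 0.015 m or distance between carton_3_mid and place_2b below 0.015 m) and angle between the x axis of carton_3_mid and the x axis of pallet_top, either way round below 0.15 rad)) and (((distance between carton_4_mid and place_1a below 0.015 m or distance between carton_4_mid and place_1b below 0.015 m or distance between carton_4_mid and place_3a below 0.015 m or distance between carton_4_mid and place_3b below 0.015 m) and angle between the x axis of carton_4_mid and the y axis of pallet_top, either way round below 0.15 rad) or ((distance between carton_4_mid and place_2a below 0.015 m or distance between carton_4_mid and place_2b below 0.015 m) and angle between the x axis of carton_4_mid and the x axis of pallet_top, either way round below 0.15 rad)) and (((distance between carton_5_mid and place_1a below 0.015 m or distance between carton_5_mid and place_1b below 0.015 m or distance between carton_5_mid and place_3a below 0.015 m or distance between carton_5_mid and place_3b below 0.015 m) and angle between the x axis of carton_5_mid and the y axis of pallet_top, either way round below 0.15 rad) or ((distance between carton_5_mid and place_2a below 0.015 m or distance between carton_5_mid and place_2b below 0.015 m) and angle between the x axis of carton_5_mid and the x axis of pallet_top, either way round below 0.15 rad)) and (((distance between carton_6_mid and place_1a below 0.015 m or distance between carton_6_mid and place_1b below 0.015 m or distance between carton_6_mid and place_3a below 0.015 m or distance between carton_6_mid and place_3b below 0.015 m) and angle between the x axis of carton_6_mid and the y axis of pallet_top, either way round below 0.15 rad) or ((distance between carton_6_mid and place_2a below 0.015 m or distance between carton_6_mid and place_2b below 0.015 m) and angle between the x axis of carton_6_mid and the x axis of pallet_top, either way round below 0.15 rad))); the robot touches nothing.
It fails at once if the tape roll is pushed more than 30 mm (distance of tape_roll from where it was at the start of the episode above 0.03 m).
Of carton_1, carton_2, carton_3, carton_4, carton_5, carton_6 only 4 to 6 are there at a start; the rules pass over those that are not, and their reading is None.
At some moment in a run one of carton_1, carton_2 may be knocked a few centimetres aside while the robot is not near it.
Once in a run the grip may slacken for a moment while it holds something.
It also fails if it takes over 210 s, if anything falls off the work surface, if the arm or the gripper's body presses on something with over 40 N, if the wrist force passes 120 N, or if a joint passes its speed limit or range.

### The arm

A 7-joint arm with a two-finger parallel gripper is mounted at the origin on a cart in front of the work surface, level with it; the furniture and walls round the work are solid. World frame = base frame: x ahead of the robot, y to its left, z up, the work surface at z = 0. Lengths are in m, angles in rad, forces in N, time in s.
With the tool pointing down it reaches from about 0.35 to 0.9 m from the base axis. Payload 19.9 kg.
Tool frame: the origin (TCP) lies midway between the tips of the shut fingers; the grasp point (between the pads) lies 19 mm behind it; z points along the fingers, y is the line along which they close (so a half turn about z gives the same grasp; the last joint's range is limited). The gripper opens to 85 mm and grips with 20 to 120 N. Pads are 22 mm wide; open, the fingers measure 114 mm over their backs; the gripper's body (76 mm by 85 mm) begins 54 mm behind the grasp point. The pads swing forward as they close: fully open they stand 13 mm farther back than shut.
Start: joints at [-1.363, 0.417, -0.01, 1.614, 0.005, 1.111, -0.053], TCP at [0.154, 0.606, 0.231] pointing down, gripper open.
Joint ranges: [-2.81, 2.81], [-0.39, 2.02], [-1.27, 1.25], [0.06, 2.57], [-1.19, 4.33], [0.19, 2], [-2.82, 2.82]. Speed limits (rad/s): [1.89, 1.89, 2.39, 2.39, 3.01, 3.01, 3.01].

### API

Orientations are given as a rotation vector (axis times angle).
In Python, from rig import get_state, read_camera, job gives the robot as it stands. The module is installed in compiled form; this text tells all that it offers.
- The arm moves only by the shell command python3 -m pendant 'ROWS' [OPENING] [FORCE]. ROWS is JSON, a list of rows, each a list of 4 numbers: the shift along the tool's x, y, z in cm, then the turn about the tool's z in degrees. A call has 1 to 5 rows; each row is the pose to reach, as a shift and turn from the pose commanded when the call began, along the tool's axes at that moment; what a row does not reach only later rows make up. A row lasts 1/12 s, in which the tool goes at most 41.7 mm and 7.16 degrees, less where a joint would pass 70% of its speed; a pose out of reach is approached as far as the arm can. A call with a gripper value outside its range is refused whole. OPENING is the finger opening in cm, from 0 to 8.54, set as the call begins (- or left out, the last holds). The fingers move at their own pace and stop on an object; FORCE is the grip in N (left out, the last holds). Time passes only in rows, so rows that repeat a pose let the fingers close. It gives the time, the measured TCP pose, the force, the opening and the grip force at its end, in the units of the state.
- get_state(): the state, without advancing time (a new reading comes with each control period).
- read_camera(name): name is "side" or "top"; returns a dict with "color" (400x640x3 uint8, blue, green, red), "intrinsics" (3x3 intrinsics, pixels), "k1" (the pictures are not rectified: a ray, as slopes to the right and down, at radius r is drawn at 1 + k1 r^2 times it, then the intrinsics apply), "extrinsics" (4x4, takes a point from camera to world coordinates). Camera axes: x right, y down, z forward; pixel columns grow to the right and rows downward; lengths in m; the calibration is good to about 2 mm. A picture is of the moment at which its call begins. There is no depth.
- job.finish_job(): hands the job in; it is judged then, once.
The state is a dict: "time": time; "joint_positions": joint angles; "dq": joint speeds; "joint_torque": joint torques, N m; "position": TCP position; "eef_rot": TCP orientation; "contact_force": force on the tool from outside, world axes, zero at the start; "wrist_torque": the same for the moment, N m; "gripper_width": opening from 0.0 (shut) to 1.0 (fully open); "grasp_force": force on a finger pad.
Only numpy, scipy, OpenCV 4.12 (cv2) and the standard library are available. Lean on these libraries where they do the work, as an engineer would, in place of code of your own. Each camera call takes 0.05 s, during which the arm holds its last target. There are 200 camera calls.

## Working session

There is one attempt and no reset: what is moved stays moved. The work goes in short steps, Python scripts to look and compute and a shell command to move; the robot and the scene stay as the last step left them, time stands still between calls to the robot, and variables do not carry over. Pictures are saved under pics/ and viewed, at most 14 in all, crops included, and the job is handed in when it is done.

```bash
mkdir -p pics; cat > h.py <<'E'
import numpy as np,cv2
from rig import get_state, read_camera, job
from scipy.spatial.transform import Rotation as R
def snap(name,fn):
    c=read_camera(name); cv2.imwrite('pics/'+fn,c['color']); np.savez('/tmp/'+name+'.npz',**c); return c
def cam(name): return np.load('/tmp/'+name+'.npz')
def ray(c,uv,z):
    K=c['intrinsics'];k=float(c['k1']);E=c['extrinsics']
    d=np.array([(uv[0]-K[0,2])/K[0,0],(uv[1]-K[1,2])/K[1,1]])
    s=d.copy()
    for _ in range(20): s=d/(1+k*(s@s))
    v=E[:3,:3]@np.array([s[0],s[1],1]); o=E[:3,3]
    return (o+v*(z-o[2])/v[2]).round(4)
def proj(c,p):
    K=c['intrinsics'];k=float(c['k1']);E=c['extrinsics']
    q=E[:3,:3].T@(np.asarray(p)-E[:3,3]); s=q[:2]/q[2]; s=s*(1+k*(s@s))
    return np.array([K[0,0]*s[0]+K[0,2],K[1,1]*s[1]+K[1,2]])
def st():
    s=get_state(); print({k:np.round(s[k],3).tolist() for k in('time','position','eef_rot','contact_force','gripper_width','grasp_force','joint_positions')})
    return s
def go(p,yaw=None):
    "rows shift in cm toward world TCP p; yaw = desired world angle of tool y line (deg)"
    s=get_state(); M=R.from_rotvec(s['eef_rot']).as_matrix()
    d=M.T@(np.asarray(p)-s['position'])*100
    a=np.degrees(np.arctan2(M[1,1],M[0,1])); t=None
    if yaw is not None:
        t=-((yaw-a+90)%180-90)  # tool z down
    print('shift cm',d.round(2),'turn',t,'toolx',M[:,0].round(3),'tooly',M[:,1].round(3))
E
python3 - <<'E'
from h import *
s=st(); go(s['position'])
for n in('top','side'):
    c=snap(n,n+'0.png'); print(n,c['extrinsics'].round(3).tolist(),c['intrinsics'].round(1).tolist(),c['k1'])
E
```

```text
{'time': 0.0, 'position': [0.154, 0.605, 0.231], 'eef_rot': [-0.39, -3.117, 0.002], 'contact_force': [0.185, -0.119, 0.35], 'gripper_width': 1.0, 'grasp_force': 0.0, 'joint_positions': [-1.364, 0.418, -0.01, 1.614, 0.005, 1.111, -0.053]}
shift cm [0. 0. 0.] turn None toolx [-0.969  0.246 -0.   ] tooly [ 0.246  0.969 -0.001]
top [[-0.004, -0.995, 0.099, 0.423], [-1.0, 0.006, 0.023, 0.122], [-0.023, -0.099, -0.995, 1.356], [0.0, 0.0, 0.0, 1.0]] [[466.3, 0.0, 315.5], [0.0, 466.3, 198.2], [0.0, 0.0, 1.0]] -0.0576183427814724
side [[0.931, -0.211, 0.299, 0.236], [-0.365, -0.548, 0.752, -0.649], [0.005, -0.81, -0.587, 0.729], [0.0, 0.0, 0.0, 1.0]] [[391.0, 0.0, 315.0], [0.0, 391.0, 200.7], [0.0, 0.0, 1.0]] -0.09964060350298515
```

View pics/top0.png

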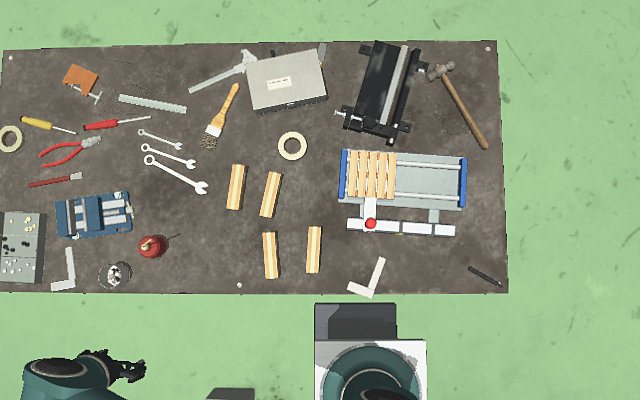

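View pics/side0.png

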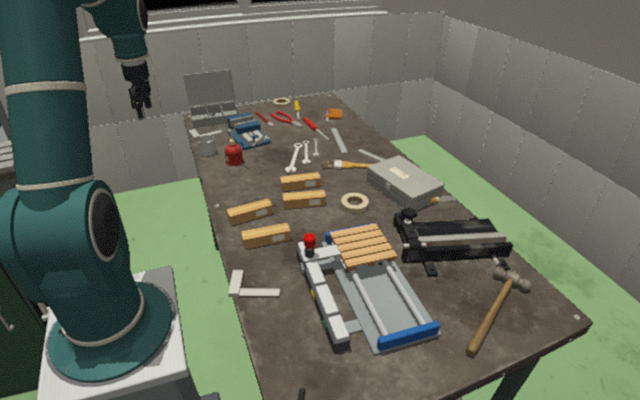

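Overview: four cartons (top view approx (236,187), (271,194), (270,255), (314,250)), the tape roll at (292,145), and the knob at (370,223). I'll enlarge for measurement.

```bash
python3 - <<'E'
from h import *
c=cam('top')['color']
a=c[125:285,215:475]; cv2.imwrite('pics/crop0.png',cv2.resize(a,None,fx=3,fy=3,interpolation=cv2.INTER_CUBIC))
E
```

```text
(no output)
```

View pics/crop0.png

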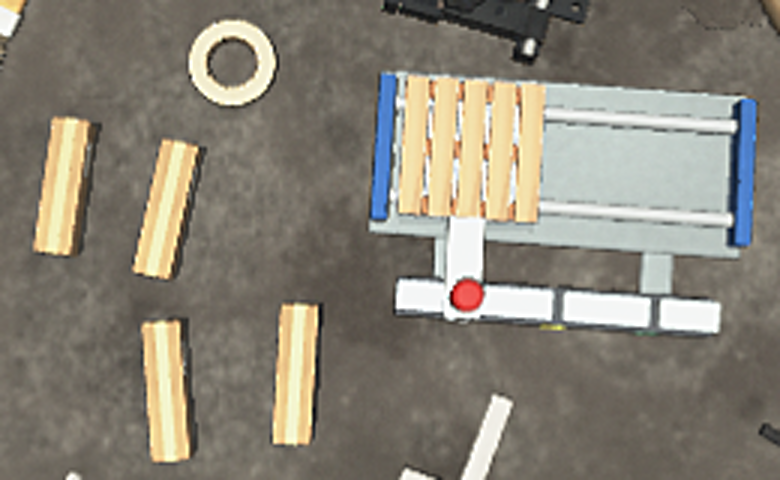

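```bash
cat >> h.py <<'E'
def cr(c,pts,z,u0=215,v0=125,f=3):
    return np.array([ray(c,((x+.5)/f-.5+u0,(y+.5)/f-.5+v0),z) for x,y in pts])
def carton(P):
    "corners order far-left, far-right, near-right, near-left -> centre, angle of length axis deg, dims"
    d=(P[0]+P[1]-P[2]-P[3])/2; w=(P[0]+P[3]-P[1]-P[2])/2
    print(P.mean(0).round(4),'len ang',np.degrees(np.arctan2(d[1],d[0])).round(1),np.linalg.norm(d).round(3),np.linalg.norm(w).round(3))
E
python3 - <<'E'
from h import *
c=cam('top')
for q in [[(53,118),(90,120),(73,255),(35,252)],[(163,140),(199,146),(169,278),(134,273)],[(142,322),(179,320),(190,459),(153,462)],[(282,304),(320,305),(311,444),(273,444)]]: carton(cr(c,q,.036))
carton(cr(c,[(406,76),(545,84),(538,222),(398,213)],.062))
print('knob',cr(c,[(467,295)],.118)); print('tape',cr(c,[(232,62)],.019))
cs=cam('side'); print('knob side view pred', proj(cs,cr(c,[(467,295)],.118)[0]))
s=st(); go([0.40,0,0.20],0)
E
```

```text
[0.5886 0.3813 0.036 ] len ang -6.7 0.13 0.036
[0.5659 0.2817 0.036 ] len ang -12.2 0.13 0.034
[0.3942 0.2812 0.036 ] len ang 4.8 0.131 0.035
[0.4092 0.1582 0.036 ] len ang -3.9 0.131 0.036
[ 0.6181 -0.0067  0.062 ] len ang -4.0 0.13 0.13
knob [[0.4789 0.0051 0.118 ]]
tape [[0.7112 0.2205 0.019 ]]
knob side view pred [308.43521368 236.56034121]
{'time': 0.1, 'position': [0.154, 0.605, 0.231], 'eef_rot': [-0.39, -3.117, 0.002], 'contact_force': [-0.147, 0.234, 0.004], 'gripper_width': 1.0, 'grasp_force': 0.0, 'joint_positions': [-1.364, 0.418, -0.01, 1.614, 0.005, 1.111, -0.053]}
shift cm [-38.77 -52.62   3.13] turn 75.74667594920392 toolx [-0.969  0.246 -0.   ] tooly [ 0.246  0.969 -0.001]
```

```bash
P="python3 -m pendant"
python3 -m pendant '[[-11.5,-12.6,0,0],[-11.5,-12.6,0,0],[-11.5,-12.6,0,0],[-11.5,-12.6,0,0],[-11.5,-12.6,0,0]]' 
python3 -m pendant '[[-11.5,-12.6,0,0],[-11.5,-12.6,0,0],[-11.5,-12.6,0,0],[-11.5,-12.6,0,0],[-11.5,-12.6,0,0]]' 
python3 -m pendant '[[-11.5,-12.6,2,0],[-11.5,-12.6,2,0],[-11.5,-12.6,2,0],[-11.5,-12.6,2,0],[-11.5,-12.6,2,0]]' 
python3 -m pendant '[[-11.5,-12.5,2,-5],[-11.5,-12.5,2,-10],[-11.5,-12.5,2,-10],[-11.5,-12.5,2,-10],[-11.5,-12.5,2,-10]]' 7 30
python3 - <<'E'
from h import *
st(); go([.4785,.0035,.090],86)
E
```

```text
time: 0.52
position: [0.2381, 0.4495, 0.2312]
eef_rot: [0.4, 3.115, -0.003]
contact_force: [0.9, 0.5, 0.6]
gripper_width: 0.998
grasp_force: 0.0
time: 0.93
position: [0.3175, 0.2992, 0.2313]
eef_rot: [0.4, 3.116, -0.001]
contact_force: [0.3, 1.1, 0.2]
gripper_width: 0.998
grasp_force: 0.0
time: 1.35
position: [0.3971, 0.1488, 0.2108]
eef_rot: [0.4, 3.116, -0.002]
contact_force: [-0.1, -0.7, -0.1]
gripper_width: 0.999
grasp_force: 0.0
time: 1.77
position: [0.4772, 0.0002, 0.1909]
eef_rot: [0.123, 3.139, -0.003]
contact_force: [-0.9, -1.1, -0.4]
gripper_width: 0.818
grasp_force: 0.0
{'time': 1.767, 'position': [0.477, 0.0, 0.191], 'eef_rot': [0.123, 3.139, -0.003], 'contact_force': [-0.911, -1.119, -0.401], 'gripper_width': 0.818, 'grasp_force': 0.0, 'joint_positions': [-0.489, 0.216, 0.48, 2.026, -0.122, 0.926, 1.547]}
shift cm [-0.1   0.36 10.09] turn -0.4858406558054327 toolx [-0.997  0.078 -0.001] tooly [ 0.078  0.997 -0.002]
```

```bash
python3 -m pendant '[[-0.1,0.3,2.5,-0.5],[-0.1,0.3,5,-0.5],[-0.1,0.3,8,-0.5],[-0.1,0.3,10.4,-0.5],[-0.1,0.3,10.4,-0.5]]' 
python3 -m pendant '[[0,0,0,0],[0,0,0,0],[0,0,0,0],[0,0,0,0],[0,0,0,0]]' 0 60
python3 -m pendant '[[0,0,0,0],[0,0,0,0],[0,0,0,0],[0,0,0,0],[0,0,0,0]]' 
python3 - <<'E'
from h import *
st();snap('side','side1.png');c=snap('top','top1.png')
a=cam('side')['color'][190:290,250:410]; cv2.imwrite('pics/s1.png',cv2.resize(a,None,fx=4,fy=4,interpolation=cv2.INTER_CUBIC))
E
```

```text
time: 2.18
position: [0.4748, 0.0077, 0.0836]
eef_rot: [-0.103, -3.134, 0.003]
contact_force: [-0.9, 1.2, -0.8]
gripper_width: 0.818
grasp_force: 0.0
time: 2.6
position: [0.478, 0.0071, 0.0891]
eef_rot: [0.104, 3.137, -0.0]
contact_force: [-3.4, -7.2, 12.6]
gripper_width: 0.328
grasp_force: 58.1
time: 3.02
position: [0.478, 0.007, 0.089]
eef_rot: [0.104, 3.137, -0.0]
contact_force: [-3.3, -6.9, 12.3]
gripper_width: 0.324
grasp_force: 58.1
{'time': 3.017, 'position': [0.478, 0.007, 0.089], 'eef_rot': [0.104, 3.137, -0.0], 'contact_force': [-3.339, -6.862, 12.343], 'gripper_width': 0.324, 'grasp_force': 58.105, 'joint_positions': [-0.436, 0.386, 0.421, 2.102, -0.242, 0.697, 1.649]}
```

View pics/s1.png

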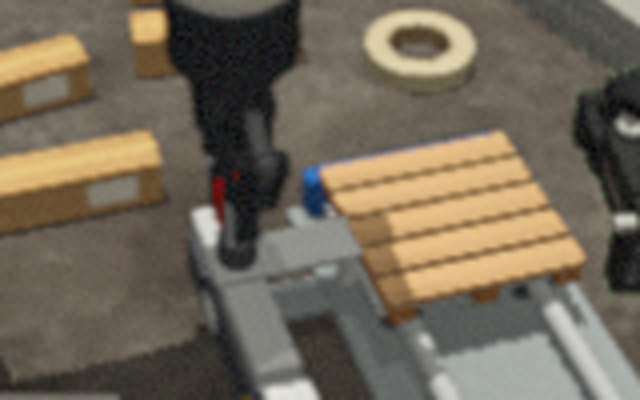

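```bash
python3 -m pendant '[[0,0,-0.8,0],[0,0,-1.6,0],[0,0,-2.1,0],[0,0,-2.1,0],[0,0,-2.1,0]]' 
python3 -m pendant '[[0,-1,0,0],[0,-2.2,0,0],[0,-3.4,0,0],[0,-4.2,0,0],[0,-4.3,0,0]]' 
python3 - <<'E'
from h import *
st(); go([.478-.0063,.007-.0898,.105],86)
E
```

```text
time: 3.53
position: [0.4773, 0.0079, 0.1088]
eef_rot: [0.103, 3.139, -0.0]
contact_force: [4.8, -1.8, -15.6]
gripper_width: 0.326
grasp_force: 68.9
time: 3.95
position: [0.474, -0.0362, 0.1087]
eef_rot: [0.105, 3.14, -0.0]
contact_force: [-0.6, -1.1, -8.2]
gripper_width: 0.324
grasp_force: 69.6
{'time': 3.95, 'position': [0.474, -0.036, 0.109], 'eef_rot': [0.105, 3.14, -0.0], 'contact_force': [-0.649, -1.144, -8.18], 'gripper_width': 0.324, 'grasp_force': 69.646, 'joint_positions': [-0.373, 0.349, 0.451, 2.096, -0.222, 0.741, 1.723]}
shift cm [-0.08 -4.66  0.37] turn 0.15819337732517624 toolx [-0.998  0.067 -0.   ] tooly [ 0.067  0.998 -0.   ]
```

```bash
python3 -m pendant '[[0,-1,0,0],[0,-2.2,0,0],[0,-3.2,0,0],[0,-4.0,0,0],[0,-4.2,0,0]]' 
python3 -m pendant '[[0,0,0.3,0],[0,0,0.4,0],[0,0,0.4,0],[0,0,0.4,0],[0,0,0.4,0]]' 4.0 30
python3 -m pendant '[[0,-0.3,0,0],[0,-0.6,0,0],[0,-0.8,0,0],[0,-0.9,0,0],[0,-1.0,0,0]]' 
python3 -m pendant '[[0,-0.1,0,0],[0,-0.2,0,0],[0,-0.2,0,0],[0,-0.3,0,0],[0,-0.3,0,0]]' 
python3 - <<'E'
from h import *
c=snap('side','side2.png')
print(proj(c,[.472,-.083,.107]))
a=c['color'][190:310,250:410]; cv2.imwrite('pics/s2.png',cv2.resize(a,None,fx=4,fy=4,interpolation=cv2.INTER_CUBIC))
E
```

```text
time: 4.37
position: [0.4708, -0.0781, 0.1082]
eef_rot: [-0.105, -3.139, 0.0]
contact_force: [-4.9, 1.3, -8.1]
gripper_width: 0.324
grasp_force: 69.7
time: 4.78
position: [0.4719, -0.0767, 0.1046]
eef_rot: [0.102, 3.139, -0.0]
contact_force: [0.3, 0.3, 0.3]
gripper_width: 0.464
grasp_force: 0.0
time: 5.2
position: [0.4709, -0.087, 0.1043]
eef_rot: [0.103, 3.14, 0.0]
contact_force: [1.0, 1.7, -0.8]
gripper_width: 0.47
grasp_force: 0.9
time: 5.62
position: [0.4706, -0.0901, 0.1043]
eef_rot: [0.103, 3.14, -0.0]
contact_force: [-0.5, 1.2, -0.1]
gripper_width: 0.474
grasp_force: 0.4
[319.61450262 265.61273602]
```

View pics/s2.png

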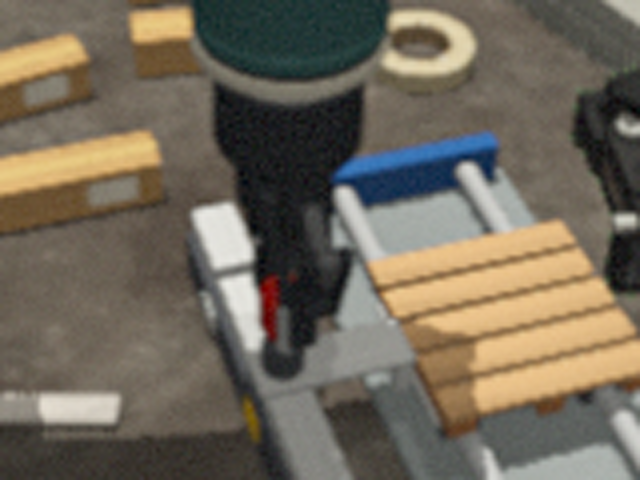

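```bash
python3 -m pendant '[[0,-0.1,0,0],[0,-0.2,0,0],[0,-0.2,0,0],[0,-0.2,0,0],[0,-0.2,0,0]]' 
python3 -m pendant '[[0,-0.1,0,0],[0,-0.2,0,0],[0,-0.2,0,0],[0,-0.2,0,0],[0,-0.2,0,0]]' 
python3 -m pendant '[[0,-0.1,0,0],[0,-0.2,0,0],[0,-0.2,0,0],[0,-0.2,0,0],[0,-0.2,0,0]]' 
```

```text
time: 6.08
position: [0.4706, -0.0916, 0.1043]
eef_rot: [-0.102, -3.14, -0.0]
contact_force: [0.5, 5.4, 0.5]
gripper_width: 0.47
grasp_force: 2.6
time: 6.5
position: [0.4705, -0.0925, 0.1044]
eef_rot: [-0.101, -3.14, -0.002]
contact_force: [-1.0, 12.8, 4.9]
gripper_width: 0.469
grasp_force: 6.4
time: 6.92
position: [0.4705, -0.0933, 0.1045]
eef_rot: [-0.099, -3.14, -0.004]
contact_force: [-1.3, 20.8, 8.0]
gripper_width: 0.468
grasp_force: 10.4
```

Resistance rises to 20 N, so the pin has snapped in. Back off, lift, and look.

```bash
python3 -m pendant '[[0,0.5,0,0],[0,1.0,0,0],[0,1,-3,0],[0,1,-6,0],[0,1,-9,0]]' 
python3 -m pendant '[[0,3,-3,0],[0,6,-3,0],[0,10,-3,0],[0,14,-3,0],[0,18,-3,0]]' 8.5
python3 -m pendant '[[3,3,0,0],[5,4,0,0],[5,4,0,0],[5,4,0,0],[5,4,0,0]]' 8.5
python3 - <<'E'
from h import *
st(); t=snap('top','top3.png');snap('side','side3.png')
a=t['color'][125:285,215:475]; b=cam('side')['color'][190:290,270:430]
cv2.imwrite('pics/c3.png',cv2.resize(a,None,fx=3,fy=3,interpolation=cv2.INTER_CUBIC))
E
```

```text
time: 7.33
position: [0.4705, -0.0865, 0.1953]
eef_rot: [-0.104, -3.139, 0.002]
contact_force: [0.6, 0.0, 0.7]
gripper_width: 0.474
grasp_force: 0.0
time: 7.75
position: [0.4827, 0.0952, 0.2247]
eef_rot: [0.105, 3.139, 0.0]
contact_force: [1.3, 0.4, 0.5]
gripper_width: 0.998
grasp_force: 0.0
time: 8.17
position: [0.436, 0.1363, 0.2245]
eef_rot: [0.104, 3.139, -0.0]
contact_force: [0.1, -0.1, -0.5]
gripper_width: 0.991
grasp_force: 0.0
{'time': 8.167, 'position': [0.436, 0.136, 0.224], 'eef_rot': [0.104, 3.139, -0.0], 'contact_force': [0.122, -0.061, -0.522], 'gripper_width': 0.991, 'grasp_force': 0.0, 'joint_positions': [-0.697, 0.121, 0.353, 2.032, -0.049, 0.995, 1.185]}
```

View pics/c3.png

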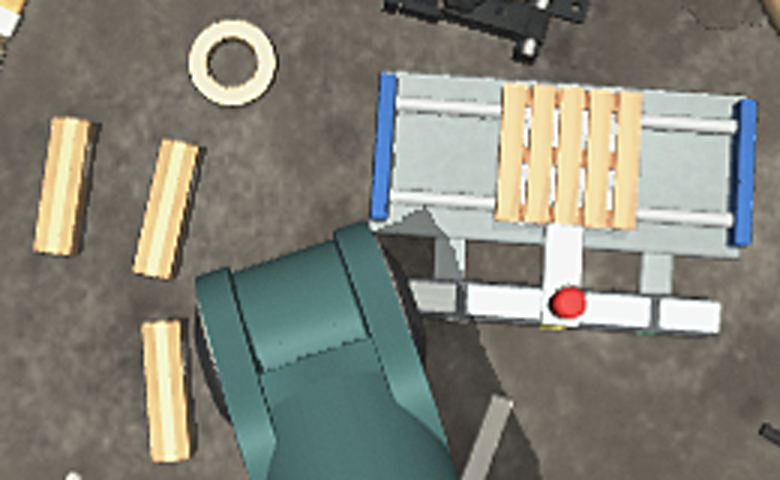

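```bash
cat >> h.py <<'E'
def red(c,lo=None):
    h=c['color'].astype(int); m=((h[...,2]>140)&(h[...,1]<70)&(h[...,0]<70)).astype(np.uint8)
    n,l,s,ce=cv2.connectedComponentsWithStats(m)
    return [(ce[i].round(1).tolist(),s[i].tolist()) for i in range(1,n) if s[i][4]>15]
def knob():
    t,s=cam('top'),cam('side')
    print('top',red(t),'side',red(s))
E
python3 - <<'E'
from h import *
c=cam('top'); P=cr(c,[(505,83),(642,92),(635,229),(497,221)],.062); carton(P); knob()
k=cr(c,[(569,303)],.118)[0];print(k)
for z in(.107,.120): print(z,proj(cam('side'),[k[0],k[1],z-.011]),proj(cam('side'),[k[0],k[1],z]),proj(cam('side'),[k[0],k[1],z+.011]))
# same on initial side0
c0=dict(np.load('/tmp/side.npz')); c0['color']=cv2.imread('pics/side0.png'); print('side0',red(c0)); 
for z in(.107,.120): print(proj(c0,[.4787,.004,z-.011]),proj(c0,[.4787,.004,z+.011]))
go([.4092,.1582,.1],86.1)
E
```

```text
[ 0.6105 -0.0979  0.062 ] len ang -4.4 0.13 0.128
top [([103.4, 125.4], [86, 119, 31, 12, 50]), ([97.7, 122.3], [91, 121, 14, 4, 16]), ([54.6, 147.2], [48, 144, 14, 8, 24]), ([73.0, 154.5], [62, 147, 21, 16, 26]), ([404.1, 225.5], [400, 221, 10, 10, 33]), ([150.2, 255.6], [145, 254, 11, 4, 16])] side [([288.9, 118.4], [287, 115, 5, 7, 16]), ([309.6, 122.8], [304, 118, 13, 10, 52]), ([232.3, 147.9], [226, 145, 14, 7, 49]), ([320.9, 263.2], [316, 259, 11, 10, 92])]
[ 0.4713 -0.0848  0.118 ]
0.107 [319.56370659 269.74002926] [319.62534919 266.24150777] [319.68788578 262.68675602]
0.12 [319.63665251 265.59940584] [319.69935339 262.03430465] [319.76296766 258.41157836]
side0 [([282.1, 116.5], [271, 111, 21, 11, 57]), ([309.6, 122.8], [304, 118, 13, 10, 51]), ([232.4, 148.0], [226, 145, 14, 7, 52]), ([308.9, 236.6], [303, 233, 13, 9, 83])]
[308.56437208 243.79261639] [308.52034806 236.86755187]
[308.5384601  239.72474467] [308.49393459 232.68014649]
shift cm [ 2.84  2.04 12.43] turn 0.0467766280945483 toolx [-0.998  0.067 -0.   ] tooly [ 0.067  0.998 -0.   ]
```

```bash
cat >> h.py <<'E'
def cartons(c):
    h=cv2.cvtColor(c['color'],cv2.COLOR_BGR2HSV); m=cv2.inRange(h,(8,50,150),(30,200,255))
    m=cv2.morphologyEx(m,cv2.MORPH_OPEN,np.ones((3,3))); m[:140]=0; m[:,:200]=0
    m[140:215,335:470]=0
    for k in cv2.findContours(m,cv2.RETR_EXTERNAL,cv2.CHAIN_APPROX_NONE)[0]:
        if cv2.contourArea(k)<250: continue
        b=cv2.boxPoints(cv2.minAreaRect(k)); o=np.array([ray(c,p,.036) for p in b])
        e=[o[1]-o[0],o[2]-o[1]]; L=max(e,key=np.linalg.norm); W=min(e,key=np.linalg.norm); a=np.degrees(np.arctan2(L[1],L[0]))
        print('carton',o.mean(0)[:2].round(4),'ang',round((a+90)%180-90,1),'dims',np.linalg.norm(L).round(3),np.linalg.norm(W).round(3))
E
python3 - <<'E'
from h import *
c=dict(cam('top')); cartons(c); print('--initial'); c['color']=cv2.imread('pics/top0.png'); cartons(c)
s0=cv2.imread('pics/side0.png').astype(int); s3=cam('side')['color'].astype(int)
for p in [(.5886,.3813),(.5659,.2817),(.3942,.2812),(.4092,.1582)]:
    u,v=proj(cam('side'),[*p,.03]).astype(int); print(p,(u,v),np.abs(s0-s3)[v-15:v+15,u-35:u+35].mean().round(1))
E
```

```text
carton [0.567  0.2828] ang -12.2 dims 0.131 0.035
carton [0.5899 0.3833] ang -7.3 dims 0.131 0.036
--initial
carton [0.5671 0.2828] ang -12.1 dims 0.131 0.035
carton [0.5897 0.3833] ang -7.3 dims 0.131 0.036
(0.5886, 0.3813) (np.int64(299), np.int64(178)) 7.4
(0.5659, 0.2817) (np.int64(303), np.int64(196)) 3.6
(0.3942, 0.2812) (np.int64(249), np.int64(208)) 3.5
(0.4092, 0.1582) (np.int64(265), np.int64(232)) 7.0
```

```bash
python3 -m pendant '[[2.8,2.1,3,0],[2.8,2.1,7,0],[2.8,2.1,11,0],[2.8,2.1,15,0],[2.8,2.1,15,0]]' 7.5 40
python3 - <<'E'
from h import *
st(); go([.4095,.1587,.004],86.1)
c=snap('side','side4.png'); a=c['color'][190:290,190:350]; cv2.imwrite('pics/s4.png',cv2.resize(a,None,fx=4,fy=4,interpolation=cv2.INTER_CUBIC))
E
```

```text
time: 8.68
position: [0.406, 0.1573, 0.0685]
eef_rot: [-0.104, -3.132, 0.01]
contact_force: [-2.6, -1.1, -0.7]
gripper_width: 0.875
grasp_force: 0.0
{'time': 8.683, 'position': [0.406, 0.157, 0.068], 'eef_rot': [-0.104, -3.132, 0.01], 'contact_force': [-2.645, -1.098, -0.674], 'gripper_width': 0.875, 'grasp_force': 0.0, 'joint_positions': [-0.69, 0.354, 0.286, 2.198, -0.166, 0.619, 1.219]}
shift cm [-0.39  0.21  6.44] turn 0.08084466067269602 toolx [-0.998  0.067  0.008] tooly [ 0.067  0.998 -0.006]
```

View pics/s4.png

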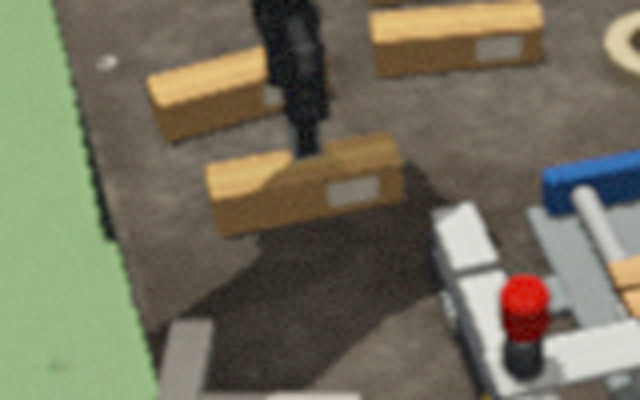

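```bash
python3 -m pendant '[[-0.2,0.1,3,0],[-0.2,0.1,5,0],[-0.2,0.1,6.3,0],[-0.2,0.1,6.3,0],[-0.2,0.1,6.3,0]]'
python3 -m pendant '[[0,0,0,0],[0,0,0,0],[0,0,0,0],[0,0,0,0],[0,0,0,0]]' 0 40
python3 -m pendant '[[0,0,0,0],[0,0,0,0],[0,0,0,0]]' 0 60
python3 -m pendant '[[0,0,-3,0],[0,0,-6,0],[0,0,-9,0],[0,0,-12,0],[0,0,-14,0]]'
python3 - <<'E'
from h import *
st(); go([.6579,-.0999,.15],-4.2)
E
```

```text
time: 9.15
position: [0.4123, 0.1607, 0.0132]
eef_rot: [0.104, 3.138, 0.001]
contact_force: [0.3, -1.1, 0.6]
gripper_width: 0.873
grasp_force: 0.0
time: 9.57
position: [0.4116, 0.1609, 0.0125]
eef_rot: [0.103, 3.139, 0.001]
contact_force: [-4.4, -1.6, 21.2]
gripper_width: 0.411
grasp_force: 38.0
time: 9.82
position: [0.4116, 0.1609, 0.0125]
eef_rot: [0.103, 3.139, 0.002]
contact_force: [-4.2, -1.1, 24.2]
gripper_width: 0.41
grasp_force: 57.5
time: 10.23
position: [0.4113, 0.1606, 0.1542]
eef_rot: [0.103, 3.138, 0.002]
contact_force: [0.9, 0.4, -1.1]
gripper_width: 0.409
grasp_force: 62.8
{'time': 10.233, 'position': [0.411, 0.161, 0.154], 'eef_rot': [0.103, 3.138, 0.002], 'contact_force': [0.917, 0.373, -1.125], 'gripper_width': 0.409, 'grasp_force': 62.779, 'joint_positions': [-0.745, 0.196, 0.336, 2.137, -0.089, 0.819, 1.151]}
shift cm [-26.31 -24.37   0.45] turn -89.569576228807 toolx [-0.998  0.066 -0.002] tooly [0.066 0.998 0.001]
```

```bash
python3 -m pendant '[[0,0,-1,6],[0,0,-2,12],[0,0,-2,18],[0,0,-2,24],[0,0,-2,30]]'
python3 -m pendant '[[0,0,0,6],[0,0,0,12],[0,0,0,18],[0,0,0,24],[0,0,0,30]]'
python3 -m pendant '[[0,0,0,6],[0,0,0,12],[0,0,0,18],[0,0,0,24],[0,0,0,30.4]]'
python3 - <<'E'
from h import *
st(); go([.6578,-.1019,.10],-4.2)
E
```

```text
time: 10.65
position: [0.4108, 0.1605, 0.1719]
eef_rot: [0.92, 3.004, 0.001]
contact_force: [-0.4, 0.9, -2.7]
gripper_width: 0.412
grasp_force: 62.8
time: 11.07
position: [0.4107, 0.1604, 0.1716]
eef_rot: [-1.666, -2.663, -0.0]
contact_force: [-0.3, 0.6, -2.5]
gripper_width: 0.411
grasp_force: 62.8
time: 11.48
position: [0.4107, 0.1604, 0.1716]
eef_rot: [-2.306, -2.133, -0.0]
contact_force: [-0.3, 1.0, -1.6]
gripper_width: 0.409
grasp_force: 62.8
{'time': 11.483, 'position': [0.411, 0.16, 0.172], 'eef_rot': [-2.306, -2.133, -0.0], 'contact_force': [-0.274, 0.951, -1.626], 'gripper_width': 0.409, 'grasp_force': 62.825, 'joint_positions': [-0.937, 0.18, 0.547, 2.126, -0.123, 0.865, -0.395]}
shift cm [-24.24  26.67   7.16] turn -0.24880679557485053 toolx [0.078 0.997 0.   ] tooly [ 0.997 -0.078 -0.   ]
```

```bash
python3 -m pendant '[[-2.4,2.7,0,0],[-4.8,5.4,0,0],[-7.2,8,0,0],[-9.6,10.7,0,0],[-12.1,13.3,0,0]]'
python3 -m pendant '[[-2.4,2.7,0,0],[-4.8,5.4,0,0],[-7.2,8,0,0],[-9.6,10.7,0,0],[-12.1,13.3,0,0]]'
python3 -m pendant '[[0,0,1,-0.2],[0,0,3,-0.2],[0,0,5,-0.2],[0,0,7,-0.2],[0,0,7.1,-0.2]]'
python3 - <<'E'
from h import *
st(); go([.6578,-.1019,.0755],-4.2)
E
```

```text
time: 11.9
position: [0.5357, 0.0291, 0.1717]
eef_rot: [-2.3, -2.14, -0.001]
contact_force: [0.4, 1.0, -1.5]
gripper_width: 0.406
grasp_force: 62.8
time: 12.32
position: [0.6596, -0.1011, 0.1715]
eef_rot: [-2.299, -2.14, -0.0]
contact_force: [0.2, 1.4, -2.5]
gripper_width: 0.407
grasp_force: 62.8
time: 12.73
position: [0.6567, -0.0995, 0.097]
eef_rot: [-2.294, -2.141, 0.005]
contact_force: [-0.8, 0.1, -2.7]
gripper_width: 0.411
grasp_force: 62.6
{'time': 12.733, 'position': [0.657, -0.099, 0.097], 'eef_rot': [-2.294, -2.141, 0.005], 'contact_force': [-0.825, 0.137, -2.73], 'gripper_width': 0.411, 'grasp_force': 62.636, 'joint_positions': [-0.264, 0.693, 0.536, 1.621, -0.413, 0.949, 0.347]}
shift cm [-0.23  0.13  2.15] turn 0.24747268810817502 toolx [0.069 0.998 0.   ] tooly [ 0.998 -0.069 -0.005]
```

```bash
python3 -m pendant '[[0,0,1,0],[0,0,2,0],[0,0,2.3,0],[0,0,2.5,0],[0,0,2.5,0]]'
python3 - <<'E'
from h import *
st(); go([.6578,-.1019,.0755],-4.2)
E
```

```text
time: 13.15
position: [0.6588, -0.1001, 0.0754]
eef_rot: [2.297, 2.143, -0.0]
contact_force: [-0.3, 0.3, -1.4]
gripper_width: 0.41
grasp_force: 62.8
{'time': 13.15, 'position': [0.659, -0.1, 0.075], 'eef_rot': [2.297, 2.143, -0.0], 'contact_force': [-0.294, 0.275, -1.357], 'gripper_width': 0.41, 'grasp_force': 62.76, 'joint_positions': [-0.254, 0.72, 0.523, 1.629, -0.43, 0.91, 0.36]}
shift cm [-0.19 -0.08 -0.01] turn 0.24782298510405099 toolx [ 0.069  0.998 -0.   ] tooly [ 0.998 -0.069  0.   ]
```

```bash
python3 -m pendant '[[-0.2,-0.1,0,0.2],[-0.2,-0.1,0.1,0.2],[-0.2,-0.1,0.2,0.2],[-0.2,-0.1,0.2,0.2]]'
python3 -m pendant '[[0,0,0,0],[0,0,0,0],[0,0,0,0],[0,0,0,0],[0,0,0,0]]' 5.5 40
python3 -m pendant '[[0,0,-3,0],[0,0,-6,0],[0,0,-9,0],[0,0,-11,0],[0,0,-11,0]]'
python3 -m pendant '[[4,-3,0,0],[7,-6,0,0],[10,-9,0,0],[13,-12,0,0],[16,-14,0,0]]'  7.5
python3 - <<'E'
from h import *
st(); c=snap('top','top5.png'); snap('side','side5.png')
cartons(c); go([.3942,.2812,.10],94.8)
a=c['color'][125:285,215:475]
cv2.imwrite('pics/c5.png',cv2.resize(a,None,fx=3,fy=3,interpolation=cv2.INTER_CUBIC))
E
```

```text
time: 13.48
position: [0.6578, -0.1025, 0.0747]
eef_rot: [2.3, 2.139, 0.001]
contact_force: [-6.4, 0.6, 14.4]
gripper_width: 0.41
grasp_force: 64.7
time: 13.9
position: [0.6576, -0.102, 0.0733]
eef_rot: [2.3, 2.139, -0.0]
contact_force: [1.2, -0.1, 0.5]
gripper_width: 0.65
grasp_force: 0.0
time: 14.32
position: [0.6593, -0.1026, 0.1879]
eef_rot: [2.297, 2.136, 0.006]
contact_force: [0.4, -0.1, -0.0]
gripper_width: 0.643
grasp_force: 0.0
time: 14.73
position: [0.53, 0.0642, 0.1829]
eef_rot: [-2.301, -2.138, 0.001]
contact_force: [1.0, 0.9, -0.1]
gripper_width: 0.877
grasp_force: 0.0
{'time': 14.733, 'position': [0.53, 0.064, 0.183], 'eef_rot': [-2.301, -2.138, 0.001], 'contact_force': [1.036, 0.946, -0.09], 'gripper_width': 0.877, 'grasp_force': 0.0, 'joint_positions': [-0.676, 0.357, 0.609, 1.905, -0.247, 0.955, -0.026]}
carton [0.5899 0.3833] ang -7.3 dims 0.131 0.036
shift cm [ 20.2  -14.81   8.36] turn 81.48876778458305 toolx [0.065 0.998 0.002] tooly [ 0.998 -0.065 -0.002]
```

View pics/c5.png

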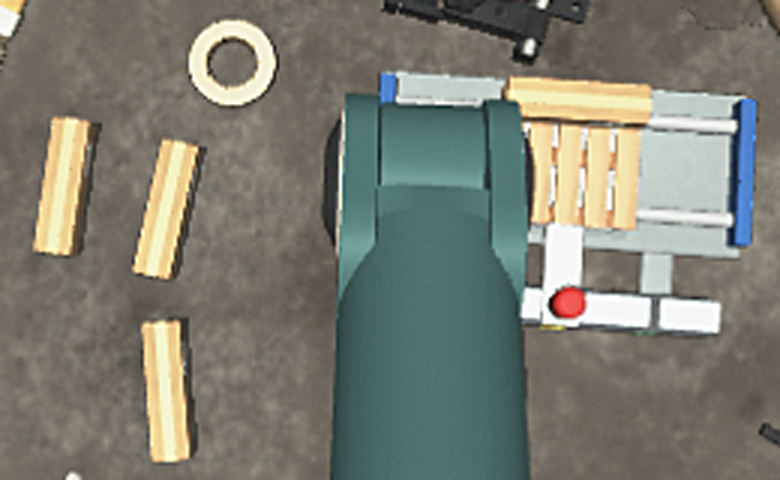

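```bash
python3 -m pendant '[[3,-2,0,6],[6,-4,0,12],[9,-6,0,18],[12,-8,0,24],[15,-10,0,30]]'
python3 -m pendant '[[0,0,0,6],[0,0,0,12],[0,0,0,18],[0,0,0,24],[0,0,0,30]]'
python3 -m pendant '[[0,0,0,6],[0,0,0,12],[0,0,0,18],[0,0,0,21.5],[0,0,0,21.5]]'
python3 - <<'E'
from h import *
print(cr(cam('top'),[(508,77),(652,85),(650,124),(508,116)],.098).mean(0), cr(cam('top'),[(580,100)],.098))
st(); go([.3950,.2820,.01],94.8)
E
```

```text
time: 15.25
position: [0.443, 0.2203, 0.1832]
eef_rot: [-2.776, -1.47, -0.0]
contact_force: [0.6, -0.3, 0.6]
gripper_width: 0.876
grasp_force: 0.0
time: 15.67
position: [0.444, 0.2192, 0.1831]
eef_rot: [3.062, 0.702, -0.0]
contact_force: [0.8, -0.3, -0.3]
gripper_width: 0.878
grasp_force: 0.0
time: 16.08
position: [0.444, 0.2191, 0.183]
eef_rot: [3.139, 0.122, -0.0]
contact_force: [-0.2, 0.1, 0.2]
gripper_width: 0.883
grasp_force: 0.0
[ 0.656125 -0.1019    0.098   ] [[ 0.6565 -0.1023  0.098 ]]
{'time': 16.083, 'position': [0.444, 0.219, 0.183], 'eef_rot': [3.139, 0.122, -0.0], 'contact_force': [-0.2, 0.122, 0.204], 'gripper_width': 0.883, 'grasp_force': 0.0, 'joint_positions': [-1.241, 0.334, 0.862, 2.001, -0.312, 0.942, -1.713]}
shift cm [-4.4  -6.66 17.3 ] turn -0.3565560719240466 toolx [ 0.997  0.077 -0.   ] tooly [ 0.077 -0.997  0.001]
```

```bash
python3 -m pendant '[[-2,-3,2,0],[-4.4,-6.7,5,0],[-4.4,-6.7,8,0],[-4.4,-6.7,10,0],[-4.4,-6.7,10,0]]'
python3 -m pendant '[[0,0,3,-0.3],[0,0,5,-0.3],[0,0,6.8,-0.3],[0,0,7.0,-0.3],[0,0,7.0,-0.3]]'
python3 - <<'E'
from h import *
st(); go([.3950,.2820,.012],94.8)
E
```

```text
time: 16.5
position: [0.3927, 0.2816, 0.08]
eef_rot: [3.135, 0.133, -0.006]
contact_force: [-1.1, -1.2, -0.3]
gripper_width: 0.878
grasp_force: 0.0
time: 16.92
position: [0.3954, 0.2818, 0.0139]
eef_rot: [3.138, 0.135, -0.0]
contact_force: [0.3, -0.5, 1.2]
gripper_width: 0.878
grasp_force: 0.0
{'time': 16.917, 'position': [0.395, 0.282, 0.014], 'eef_rot': [3.138, 0.135, -0.0], 'contact_force': [0.282, -0.489, 1.167], 'gripper_width': 0.878, 'grasp_force': 0.0, 'joint_positions': [-1.175, 0.599, 0.603, 2.112, -0.598, 0.604, -1.631]}
shift cm [-0.04 -0.02  0.19] turn 0.12231742290612146 toolx [ 0.996  0.086 -0.   ] tooly [ 0.086 -0.996  0.001]
```

Grip, lift, and turn back −81°.

```bash
python3 -m pendant '[[0,0,0.1,0],[0,0,0.1,0],[0,0,0.1,0],[0,0,0.1,0],[0,0,0.1,0]]' 0 60
python3 -m pendant '[[0,0,0,0],[0,0,0,0],[0,0,0,0]]'
python3 -m pendant '[[0,0,-3,0],[0,0,-6,0],[0,0,-10,-4],[0,0,-13,-10],[0,0,-16,-16]]'
python3 -m pendant '[[0,0,0,-6],[0,0,0,-12],[0,0,0,-18],[0,0,0,-24],[0,0,0,-30]]'
python3 -m pendant '[[0,0,0,-6],[0,0,0,-12],[0,0,0,-18],[0,0,0,-24],[0,0,0,-30]]'
python3 -m pendant '[[0,0,0,-5],[0,0,0,-5],[0,0,0,-5]]'
python3 - <<'E'
from h import *
st(); go([.5641,-.0931,.0755],-4.2)
E
```

```text
time: 17.33
position: [0.3952, 0.2828, 0.0134]
eef_rot: [-3.137, -0.135, -0.001]
contact_force: [-2.9, -3.0, 18.0]
gripper_width: 0.41
grasp_force: 58.6
time: 17.58
position: [0.3952, 0.2828, 0.0134]
eef_rot: [-3.137, -0.135, -0.001]
contact_force: [-3.4, -1.0, 17.1]
gripper_width: 0.409
grasp_force: 58.6
time: 18.0
position: [0.3948, 0.282, 0.1744]
eef_rot: [3.088, 0.578, 0.001]
contact_force: [-0.7, 1.7, -1.3]
gripper_width: 0.408
grasp_force: 61.8
time: 18.42
position: [0.3947, 0.2823, 0.1728]
eef_rot: [-2.833, -1.358, -0.001]
contact_force: [-0.6, -0.6, -0.8]
gripper_width: 0.41
grasp_force: 61.9
time: 18.83
position: [0.3948, 0.2822, 0.1728]
eef_rot: [2.385, 2.045, 0.001]
contact_force: [0.7, 0.3, -1.7]
gripper_width: 0.408
grasp_force: 61.9
time: 19.08
position: [0.3949, 0.2822, 0.1727]
eef_rot: [-2.302, -2.137, -0.001]
contact_force: [0.4, -0.6, -1.4]
gripper_width: 0.401
grasp_force: 61.9
{'time': 19.083, 'position': [0.395, 0.282, 0.173], 'eef_rot': [-2.302, -2.137, -0.001], 'contact_force': [0.435, -0.632, -1.445], 'gripper_width': 0.401, 'grasp_force': 61.887, 'joint_positions': [-1.157, 0.268, 0.548, 2.027, -0.178, 0.892, -0.587]}
shift cm [-36.18  19.66   9.71] turn -0.04989404265333519 toolx [0.074 0.997 0.   ] tooly [ 0.997 -0.074  0.   ]
```

```bash
python3 -m pendant '[[-3,1.6,0,0],[-6,3.3,0,0],[-9,5,0,0],[-12,6.5,0,0],[-14,7.6,0,0]]'
python3 -m pendant '[[-3,1.6,0,0],[-6,3.3,0,0],[-9,5,0,0],[-12,6.5,0,0],[-14,7.6,0,0]]'
python3 -m pendant '[[-3,1.6,0,0],[-6,3.3,0,0],[-8.2,4.5,1,0],[-8.2,4.5,4,0],[-8.2,4.5,7,0]]'
python3 -m pendant '[[0,0,1,0],[0,0,1.5,0],[0,0,1.9,0],[0,0,2,0],[0,0,2,0]]'
python3 - <<'E'
from h import *
st(); go([.5641,-.0931,.0755],-4.2)
E
```

```text
time: 19.5
position: [0.4614, 0.1343, 0.1727]
eef_rot: [2.305, 2.134, 0.0]
contact_force: [-0.4, -0.4, -1.3]
gripper_width: 0.41
grasp_force: 61.8
time: 19.92
position: [0.5272, -0.0109, 0.1727]
eef_rot: [2.304, 2.134, -0.0]
contact_force: [-0.2, 0.1, -1.0]
gripper_width: 0.412
grasp_force: 61.8
time: 20.33
position: [0.5665, -0.0947, 0.1023]
eef_rot: [2.304, 2.132, 0.002]
contact_force: [1.1, 0.7, -1.3]
gripper_width: 0.409
grasp_force: 61.9
time: 20.75
position: [0.5662, -0.0926, 0.0834]
eef_rot: [2.298, 2.14, 0.002]
contact_force: [-0.7, -0.6, -1.3]
gripper_width: 0.406
grasp_force: 61.7
{'time': 20.75, 'position': [0.566, -0.093, 0.083], 'eef_rot': [2.298, 2.14, 0.002], 'contact_force': [-0.688, -0.577, -1.289], 'gripper_width': 0.406, 'grasp_force': 61.747, 'joint_positions': [-0.342, 0.581, 0.589, 1.875, -0.433, 0.814, 0.403]}
shift cm [-0.07 -0.21  0.79] turn 0.12430436615687768 toolx [0.071 0.997 0.   ] tooly [ 0.997 -0.071  0.001]
```

```bash
python3 -m pendant '[[-0.1,-0.2,0.3,0],[-0.1,-0.2,0.6,0],[-0.1,-0.2,0.8,0],[-0.1,-0.2,0.9,0],[-0.1,-0.2,0.9,0]]'
python3 -m pendant '[[0,0,0,0],[0,0,0,0],[0,0,0,0],[0,0,0,0],[0,0,0,0]]' 5.5 40
python3 -m pendant '[[0,0,-3,0],[0,0,-6,0],[0,0,-9,0],[0,0,-11,0],[0,0,-11,0]]'
python3 -m pendant '[[4,-2,0,0],[7,-4,0,0],[10,-6,0,0],[13,-7,0,0],[16,-9,0,0]]'  7.5
python3 -m pendant '[[0,0,0,6],[0,-3,0,12],[0,-6,0,18],[0,-8,0,24],[0,-8,0,30]]'
python3 - <<'E'
from h import *
st(); c=snap('top','top6.png'); snap('side','side6.png')
cartons(c); go([.567,.2828,.10],77.8)
a=c['color'][125:285,215:475]
cv2.imwrite('pics/c6.png',cv2.resize(a,None,fx=3,fy=3,interpolation=cv2.INTER_CUBIC))
E
```

```text
time: 21.17
position: [0.5637, -0.0937, 0.0754]
eef_rot: [-2.299, -2.14, -0.002]
contact_force: [-16.3, 4.8, 43.8]
gripper_width: 0.409
grasp_force: 67.3
time: 21.58
position: [0.5635, -0.0937, 0.0732]
eef_rot: [2.299, 2.141, -0.0]
contact_force: [-0.3, 0.3, -0.1]
gripper_width: 0.642
grasp_force: 0.0
time: 22.0
position: [0.5652, -0.0941, 0.1872]
eef_rot: [2.297, 2.138, 0.006]
contact_force: [-0.1, 0.7, -0.2]
gripper_width: 0.644
grasp_force: 0.0
time: 22.42
position: [0.4849, 0.0738, 0.183]
eef_rot: [2.299, 2.141, 0.0]
contact_force: [1.1, 1.4, -0.1]
gripper_width: 0.882
grasp_force: 0.0
time: 22.83
position: [0.4017, 0.0784, 0.1825]
eef_rot: [-2.776, -1.466, 0.003]
contact_force: [1.0, 0.8, 0.3]
gripper_width: 0.881
grasp_force: 0.0
{'time': 22.833, 'position': [0.402, 0.078, 0.182], 'eef_rot': [-2.776, -1.466, 0.003], 'contact_force': [1.005, 0.772, 0.285], 'gripper_width': 0.881, 'grasp_force': 0.0, 'joint_positions': [-0.994, 0.106, 0.776, 2.187, -0.098, 0.884, -0.756]}
carton [0.5899 0.3833] ang -7.3 dims 0.131 0.036
shift cm [26.    1.96  8.34] turn 68.0501372925942 toolx [0.561 0.828 0.001] tooly [ 0.828 -0.561 -0.   ]
```

View pics/c6.png

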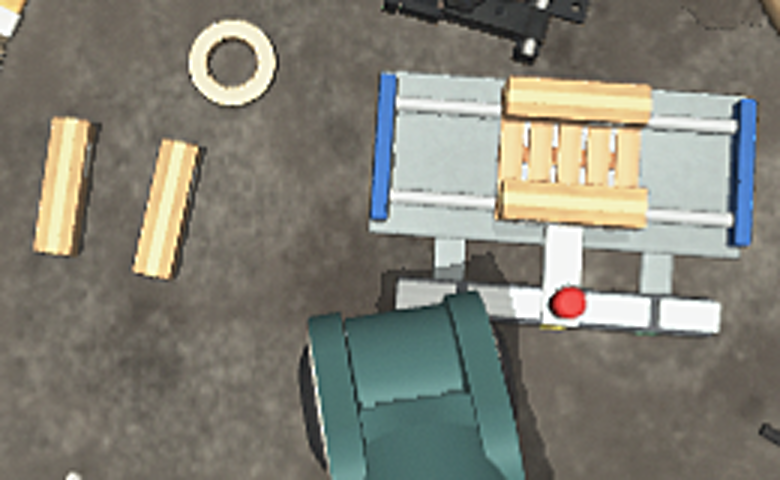

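```bash
python3 -m pendant '[[4,0,0,6],[8,0,0,12],[12,1,0,18],[15,2,0,24],[16,2,0,30]]'
python3 -m pendant '[[0,0,0,6],[0,0,0,12],[0,0,0,18],[0,0,0,24],[0,0,0,30]]'
python3 -m pendant '[[0,0,0,6],[0,0,0,8],[0,0,0,8]]'
python3 - <<'E'
from h import *
c=cam('top');print(cr(c,[(574,204),(579,101)],.098))
st(); go([.567,.2828,.012],77.8)
E
```

```text
time: 23.35
position: [0.5148, 0.2023, 0.1823]
eef_rot: [3.059, 0.707, 0.002]
contact_force: [-0.7, -0.7, -0.2]
gripper_width: 0.878
grasp_force: 0.0
time: 23.77
position: [0.5121, 0.1992, 0.1827]
eef_rot: [3.139, -0.113, 0.0]
contact_force: [0.4, 0.8, -0.6]
gripper_width: 0.877
grasp_force: 0.0
time: 24.02
position: [0.512, 0.1993, 0.1826]
eef_rot: [3.123, -0.327, 0.0]
contact_force: [-0.9, 0.0, -0.9]
gripper_width: 0.878
grasp_force: 0.0
[[ 0.5614 -0.0946  0.098 ]
 [ 0.6556 -0.1014  0.098 ]]
{'time': 24.017, 'position': [0.512, 0.199, 0.183], 'eef_rot': [3.123, -0.327, 0.0], 'contact_force': [-0.907, 0.042, -0.889], 'gripper_width': 0.878, 'grasp_force': 0.0, 'joint_positions': [-1.145, 0.484, 0.932, 1.874, -0.454, 1.013, -1.8]}
shift cm [ 3.65 -9.33 17.05] turn 0.235718153336677 toolx [ 0.978 -0.207  0.   ] tooly [-0.207 -0.978  0.001]
```

```bash
python3 -m pendant '[[1.8,-4,2,0],[3.7,-8,4,0],[3.7,-9.3,7,0],[3.7,-9.3,10,0],[3.7,-9.3,10,0]]'
python3 -m pendant '[[0,0,3,0.2],[0,0,5,0.2],[0,0,6.5,0.2],[0,0,6.9,0.2],[0,0,6.9,0.2]]'
python3 - <<'E'
from h import *
st(); go([.567,.2828,.012],77.8); cartons(snap('top','top7.png'))
E
```

```text
time: 24.43
position: [0.5649, 0.2825, 0.0768]
eef_rot: [3.12, -0.321, -0.01]
contact_force: [-0.7, -1.1, -0.8]
gripper_width: 0.878
grasp_force: 0.0
time: 24.85
position: [0.5673, 0.282, 0.0144]
eef_rot: [3.123, -0.335, -0.0]
contact_force: [-0.3, -0.5, -0.6]
gripper_width: 0.879
grasp_force: 0.0
{'time': 24.85, 'position': [0.567, 0.282, 0.014], 'eef_rot': [3.123, -0.335, -0.0], 'contact_force': [-0.289, -0.453, -0.63], 'gripper_width': 0.879, 'grasp_force': 0.0, 'joint_positions': [-1.005, 0.83, 0.707, 1.739, -0.697, 0.842, -1.757]}
shift cm [-0.05 -0.07  0.24] turn -0.0294865856180877 toolx [ 0.977 -0.212 -0.   ] tooly [-0.212 -0.977  0.001]
```

```bash
python3 -m pendant '[[0,0,0.1,0],[0,0,0.1,0],[0,0,0.1,0],[0,0,0.1,0],[0,0,0.1,0]]' 0 60
python3 -m pendant '[[0,0,0,0],[0,0,0,0],[0,0,0,0]]'
python3 -m pendant '[[0,0,-3,0],[0,0,-7,0],[0,0,-11,-4],[0,0,-15,-8],[0,0,-18,-8]]'
python3 -m pendant '[[0,0,0,0],[0,0,0,0]]'
python3 - <<'E'
from h import *
st(); go([.6140,-.0496,.114],85.8)
E
```

```text
time: 25.32
position: [0.5676, 0.2829, 0.0143]
eef_rot: [-3.123, 0.335, -0.001]
contact_force: [-3.1, -0.1, 8.6]
gripper_width: 0.412
grasp_force: 60.4
time: 25.57
position: [0.5676, 0.2829, 0.0143]
eef_rot: [-3.123, 0.335, -0.001]
contact_force: [-2.1, -0.2, 9.2]
gripper_width: 0.409
grasp_force: 60.4
time: 25.98
position: [0.5677, 0.2823, 0.197]
eef_rot: [-3.138, 0.11, -0.003]
contact_force: [0.9, 0.3, -1.4]
gripper_width: 0.408
grasp_force: 61.0
time: 26.15
position: [0.5676, 0.283, 0.1949]
eef_rot: [-3.137, 0.117, -0.003]
contact_force: [-0.7, 0.1, -3.1]
gripper_width: 0.408
grasp_force: 61.1
{'time': 26.15, 'position': [0.568, 0.283, 0.195], 'eef_rot': [-3.137, 0.117, -0.003], 'contact_force': [-0.73, 0.117, -3.077], 'gripper_width': 0.408, 'grasp_force': 61.143, 'joint_positions': [-1.095, 0.602, 0.842, 1.648, -0.492, 1.113, -1.763]}
shift cm [ 7.09 32.84  8.03] turn -0.06952825522779449 toolx [ 0.997 -0.074  0.002] tooly [-0.074 -0.997 -0.002]
```

```bash
python3 -m pendant '[[0.6,3,0,0],[1.2,6,0,0],[1.8,9,0,0],[2.3,12,0,0],[2.4,14,0,0]]'
python3 -m pendant '[[0.6,3,0,0],[1.2,6,0,0],[1.8,9,0,0],[2.3,12,0,0],[2.4,14,0,0]]'
python3 -m pendant '[[0.6,3,0,0],[1.2,6,0,0],[1.8,9,0,0],[2.3,12,0,0],[2.3,14.1,0,0]]'
python3 -m pendant '[[0,0,2,0],[0,0,4,0],[0,0,6,0],[0,0,7,0],[0,0,7,0]]'
python3 - <<'E'
from h import *
st(); go([.6073,-.1434,.113],85.8)
E
```

```text
time: 26.57
position: [0.5802, 0.1378, 0.192]
eef_rot: [3.138, -0.121, -0.002]
contact_force: [0.2, -0.9, -0.9]
gripper_width: 0.403
grasp_force: 61.0
time: 26.98
position: [0.5935, -0.0033, 0.1921]
eef_rot: [3.138, -0.121, -0.003]
contact_force: [0.6, -1.1, -2.3]
gripper_width: 0.41
grasp_force: 61.0
time: 27.4
position: [0.6059, -0.1453, 0.1919]
eef_rot: [3.138, -0.12, -0.003]
contact_force: [1.2, -0.8, -2.6]
gripper_width: 0.407
grasp_force: 61.0
time: 27.82
position: [0.605, -0.1421, 0.1203]
eef_rot: [-3.139, 0.118, 0.007]
contact_force: [-0.0, -0.2, -1.6]
gripper_width: 0.405
grasp_force: 61.0
{'time': 27.817, 'position': [0.605, -0.142, 0.12], 'eef_rot': [-3.139, 0.118, 0.007], 'contact_force': [-0.004, -0.2, -1.631], 'gripper_width': 0.405, 'grasp_force': 60.979, 'joint_positions': [-0.381, 0.672, 0.797, 1.732, -0.562, 0.987, -1.015]}
shift cm [0.25 0.12 0.73] turn -0.09339847598641882 toolx [ 0.997 -0.075 -0.005] tooly [-0.075 -0.997  0.   ]
```

```bash
python3 -m pendant '[[0.1,0,0.4,0],[0.1,0,0.6,0],[0.1,0,0.8,0],[0.1,0,0.9,0],[0.1,0,0.9,0]]'
python3 - <<'E'
from h import *
st(); go([.6073,-.1434,.112],85.8)
E
```

```text
time: 28.23
position: [0.6077, -0.1426, 0.1146]
eef_rot: [3.139, -0.117, 0.001]
contact_force: [-0.4, 0.2, -2.0]
gripper_width: 0.409
grasp_force: 61.0
{'time': 28.233, 'position': [0.608, -0.143, 0.115], 'eef_rot': [3.139, -0.117, 0.001], 'contact_force': [-0.45, 0.173, -1.974], 'gripper_width': 0.409, 'grasp_force': 60.979, 'joint_positions': [-0.375, 0.681, 0.79, 1.732, -0.571, 0.974, -1.009]}
shift cm [-0.03  0.09  0.26] turn -0.0711332868532395 toolx [ 0.997 -0.074  0.   ] tooly [-0.074 -0.997  0.   ]
```

```bash
python3 -m pendant '[[0,0.1,0.1,0],[0,0.1,0.2,0],[0,0.1,0.3,0],[0,0.1,0.3,0]]'
python3 -m pendant '[[0,0,0,0],[0,0,0,0],[0,0,0,0],[0,0,0,0],[0,0,0,0]]' 5.5 40
python3 -m pendant '[[0,0,-3,0],[0,0,-6,0],[0,0,-8,0],[0,0,-8,0]]'
python3 -m pendant '[[0,-4,0,0],[0,-8,0,0],[0,-12,0,0],[0,-16,0,3],[0,-18,0,3]]' 7.5
python3 -m pendant '[[0,-4,0,0],[0,-8,0,0],[0,-12,0,0],[0,-16,0,0],[0,-18,0,0]]'
python3 -m pendant '[[-5,-3,0,0],[-8,-6,0,0],[-10,-6,0,0],[-10,-6,0,0],[-10,-6,0,0]]'
python3 - <<'E'
from h import *
st(); c=snap('top','top8.png'); snap('side','side8.png')
cartons(c); go([.5899,.3833,.10],82.7)
a=c['color'][125:285,215:475]
cv2.imwrite('pics/c8.png',cv2.resize(a,None,fx=3,fy=3,interpolation=cv2.INTER_CUBIC))
E
```

```text
time: 28.57
position: [0.6076, -0.1439, 0.1123]
eef_rot: [-3.139, 0.118, -0.001]
contact_force: [-6.0, 1.9, 13.6]
gripper_width: 0.411
grasp_force: 62.8
time: 28.98
position: [0.6075, -0.1436, 0.1113]
eef_rot: [3.139, -0.117, -0.0]
contact_force: [0.2, -0.7, 0.4]
gripper_width: 0.643
grasp_force: 0.0
time: 29.32
position: [0.609, -0.1445, 0.1954]
eef_rot: [3.139, -0.118, 0.008]
contact_force: [0.8, -0.2, 0.7]
gripper_width: 0.643
grasp_force: 0.0
time: 29.73
position: [0.6209, 0.0416, 0.1905]
eef_rot: [-3.134, 0.197, 0.001]
contact_force: [0.2, 0.0, -0.9]
gripper_width: 0.88
grasp_force: 0.0
time: 30.15
position: [0.6432, 0.2205, 0.1903]
eef_rot: [-3.135, 0.191, 0.001]
contact_force: [0.2, 0.6, -0.3]
gripper_width: 0.876
grasp_force: 0.0
time: 30.57
position: [0.5505, 0.2885, 0.191]
eef_rot: [-3.135, 0.194, 0.001]
contact_force: [1.0, -1.1, -0.0]
gripper_width: 0.874
grasp_force: 0.0
{'time': 30.567, 'position': [0.55, 0.289, 0.191], 'eef_rot': [-3.135, 0.194, 0.001], 'contact_force': [1.032, -1.143, -0.024], 'gripper_width': 0.874, 'grasp_force': 0.0, 'joint_positions': [-1.142, 0.594, 0.867, 1.683, -0.5, 1.101, -1.82]}
shift cm [  2.47 -10.11   9.13] turn 0.004156463595791138 toolx [ 0.992 -0.127  0.   ] tooly [-0.127 -0.992  0.   ]
```

View pics/c8.png

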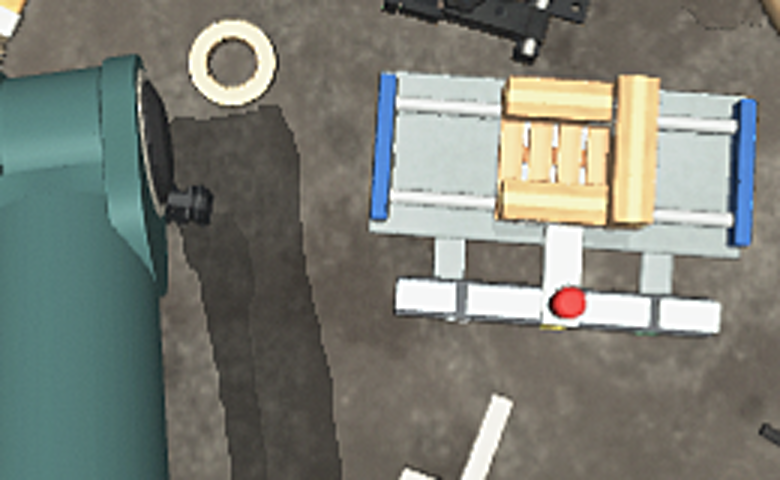

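```bash
python3 -m pendant '[[0,-2,0,0],[0,-2,0,0]]'
python3 - <<'E'
from h import *
c=snap('side','side9.png'); s0=cv2.imread('pics/side0.png')
f=lambda a:cv2.resize(a[150:230,240:340],None,fx=4,fy=4,interpolation=cv2.INTER_CUBIC)
cv2.imwrite('pics/s9.png',np.hstack([f(s0),f(c['color'])]))
go([.5899,.3833,.10],82.7)
E
```

```text
time: 30.83
position: [0.5555, 0.3083, 0.191]
eef_rot: [-3.135, 0.198, -0.001]
contact_force: [-0.7, 0.0, -0.2]
gripper_width: 0.878
grasp_force: 0.0
shift cm [ 2.45 -8.03  9.09] turn 0.027976748206981483 toolx [ 0.992 -0.127  0.   ] tooly [-0.127 -0.992  0.   ]
```

View pics/s9.png

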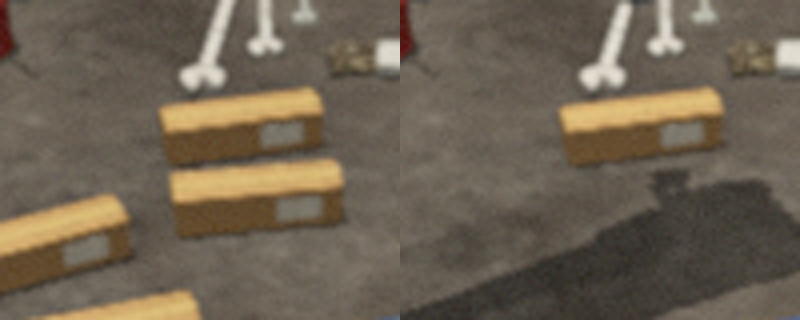

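Carton A is at the same spot as at the start. Pick it.

```bash
python3 -m pendant '[[2,-3,1,0],[2.4,-6,4,0],[2.4,-8,7,0],[2.4,-8,10,0],[2.4,-8,10,0]]'
python3 -m pendant '[[0,0,3,0],[0,0,5,0],[0,0,7,0],[0,0,7.8,0],[0,0,7.8,0]]'
python3 - <<'E'
from h import *
st(); go([.5899,.3833,.012],82.7)
c=snap('side','side10.png'); cv2.imwrite('pics/s10.png',cv2.resize(c['color'][150:230,240:340],None,fx=4,fy=4,interpolation=cv2.INTER_CUBIC))
E
```

```text
time: 31.3
position: [0.5868, 0.3811, 0.0849]
eef_rot: [3.13, -0.2, -0.009]
contact_force: [-1.1, -0.3, -1.5]
gripper_width: 0.879
grasp_force: 0.0
time: 31.72
position: [0.5889, 0.3811, 0.013]
eef_rot: [3.134, -0.202, -0.001]
contact_force: [-0.4, 0.7, 0.2]
gripper_width: 0.88
grasp_force: 0.0
{'time': 31.717, 'position': [0.589, 0.381, 0.013], 'eef_rot': [3.134, -0.202, -0.001], 'contact_force': [-0.396, 0.724, 0.234], 'gripper_width': 0.88, 'grasp_force': 0.0, 'joint_positions': [-1.061, 0.921, 0.695, 1.546, -0.687, 0.934, -1.838]}
shift cm [ 0.07 -0.23  0.1 ] turn -0.07044949068506412 toolx [ 0.992 -0.128 -0.001] tooly [-0.128 -0.992  0.002]
```

View pics/s10.png

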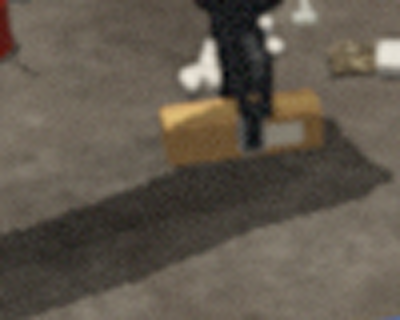

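```bash
python3 -m pendant '[[0,-0.2,0,0],[0,-0.2,0,0],[0,-0.2,0,0],[0,-0.2,0,0],[0,-0.2,0,0]]' 0 60
python3 -m pendant '[[0,0,0,0],[0,0,0,0],[0,0,0,0]]'
python3 -m pendant '[[0,0,-3,0],[0,0,-7,0],[0,0,-11,-2],[0,0,-15,-3],[0,0,-18,-3]]'
python3 -m pendant '[[0,0,0,0],[0,0,0,0]]'
python3 - <<'E'
from h import *
st(); go([.6140,-.0496,.114],85.8)
E
```

```text
time: 32.18
position: [0.5895, 0.3852, 0.0147]
eef_rot: [-3.134, 0.199, -0.002]
contact_force: [-2.1, 0.2, 8.8]
gripper_width: 0.403
grasp_force: 60.9
time: 32.43
position: [0.5895, 0.3852, 0.0147]
eef_rot: [-3.134, 0.199, -0.002]
contact_force: [-2.0, -0.1, 8.4]
gripper_width: 0.407
grasp_force: 60.9
time: 32.85
position: [0.5893, 0.3846, 0.1973]
eef_rot: [-3.138, 0.116, -0.003]
contact_force: [1.8, 0.1, -2.3]
gripper_width: 0.407
grasp_force: 60.9
time: 33.02
position: [0.5894, 0.3851, 0.1954]
eef_rot: [-3.137, 0.117, -0.003]
contact_force: [0.3, -0.2, -2.2]
gripper_width: 0.406
grasp_force: 61.0
{'time': 33.017, 'position': [0.589, 0.385, 0.195], 'eef_rot': [-3.137, 0.117, -0.003], 'contact_force': [0.285, -0.226, -2.231], 'gripper_width': 0.406, 'grasp_force': 61.043, 'joint_positions': [-1.122, 0.723, 0.811, 1.449, -0.542, 1.198, -1.885]}
shift cm [ 5.68 43.18  8.05] turn -0.07141018430900203 toolx [ 0.997 -0.074  0.002] tooly [-0.074 -0.997 -0.002]
```

```bash
python3 -m pendant '[[0.5,3,0,0],[1,6,0,0],[1.4,9,0,0],[1.8,12,0,0],[1.9,14.4,0,0]]'
python3 -m pendant '[[0.5,3,0,0],[1,6,0,0],[1.4,9,0,0],[1.8,12,0,0],[1.9,14.4,0,0]]'
python3 -m pendant '[[0.5,3,0,0],[1,6,0,0],[1.4,9,0,0],[1.8,12,0,0],[1.9,14.4,0,0]]'
python3 -m pendant '[[0,0,2,0],[0,0,4,0],[0,0,6,0],[0,0,7,0],[0,0,7,0]]'
python3 -m pendant '[[0,0,0.4,0],[0,0,0.5,0],[0,0,0.5,0]]'
python3 - <<'E'
from h import *
st(); go([.6140,-.0498,.112],85.8)
E
```

```text
time: 33.43
position: [0.5966, 0.2369, 0.1921]
eef_rot: [3.138, -0.12, -0.002]
contact_force: [0.5, -0.2, -1.6]
gripper_width: 0.406
grasp_force: 60.9
time: 33.85
position: [0.6046, 0.0922, 0.1922]
eef_rot: [3.138, -0.119, -0.002]
contact_force: [0.5, -0.8, -2.1]
gripper_width: 0.409
grasp_force: 60.9
time: 34.27
position: [0.6128, -0.0526, 0.1922]
eef_rot: [3.139, -0.119, -0.002]
contact_force: [0.3, 0.2, -1.7]
gripper_width: 0.403
grasp_force: 60.9
time: 34.68
position: [0.6119, -0.0501, 0.1206]
eef_rot: [3.139, -0.117, -0.007]
contact_force: [-0.1, 1.0, -2.2]
gripper_width: 0.406
grasp_force: 60.9
time: 34.93
position: [0.6137, -0.0502, 0.1188]
eef_rot: [3.139, -0.117, 0.001]
contact_force: [1.2, 0.9, -2.0]
gripper_width: 0.408
grasp_force: 60.9
{'time': 34.933, 'position': [0.614, -0.05, 0.119], 'eef_rot': [3.139, -0.117, 0.001], 'contact_force': [1.204, 0.925, -2.031], 'gripper_width': 0.408, 'grasp_force': 60.909, 'joint_positions': [-0.538, 0.663, 0.801, 1.752, -0.565, 0.971, -1.158]}
shift cm [ 0.02 -0.05  0.68] turn -0.06602272277848442 toolx [ 0.997 -0.074  0.001] tooly [-0.074 -0.997  0.   ]
```

```bash
python3 -m pendant '[[0,0,0.3,0],[0,0,0.5,0],[0,0,0.6,0],[0,0,0.7,0],[0,0,0.7,0]]'
python3 -m pendant '[[0,0,0,0],[0,0,0,0],[0,0,0,0],[0,0,0,0],[0,0,0,0]]' 5.5 40
python3 -m pendant '[[0,0,-3,0],[0,0,-6,0],[0,0,-9,0],[0,0,-10,0]]'
python3 -m pendant '[[0,-4,0,0],[0,-8,0,0],[-3,-11,0,0],[-7,-12,0,0],[-11,-12,0,0]]' 7.0
python3 -m pendant '[[-4,0,0,0],[-8,0,0,0],[-8,0,0,0],[-8,0,0,0],[-8,0,0,0]]'
python3 - <<'E'
from h import *
st(); c=snap('top','top11.png'); snap('side','side11.png'); knob()
a=c['color'][125:285,215:475]
cv2.imwrite('pics/c11.png',cv2.resize(a,None,fx=3,fy=3,interpolation=cv2.INTER_CUBIC))
E
```

```text
time: 35.35
position: [0.6137, -0.0503, 0.1127]
eef_rot: [-3.138, 0.117, -0.001]
contact_force: [-10.1, 3.3, 20.6]
gripper_width: 0.409
grasp_force: 63.7
time: 35.77
position: [0.6135, -0.0503, 0.1113]
eef_rot: [3.139, -0.117, 0.0]
contact_force: [0.9, -0.4, -0.1]
gripper_width: 0.649
grasp_force: 0.0
time: 36.1
position: [0.6147, -0.051, 0.2153]
eef_rot: [3.139, -0.118, 0.007]
contact_force: [-0.7, 0.1, 1.1]
gripper_width: 0.647
grasp_force: 0.0
time: 36.52
position: [0.5114, 0.0804, 0.2102]
eef_rot: [3.139, -0.11, -0.001]
contact_force: [-0.5, 0.4, 1.7]
gripper_width: 0.818
grasp_force: 0.0
time: 36.93
position: [0.4335, 0.0842, 0.2117]
eef_rot: [-3.138, 0.115, -0.001]
contact_force: [0.6, 0.1, 0.2]
gripper_width: 0.818
grasp_force: 0.0
{'time': 36.933, 'position': [0.433, 0.084, 0.212], 'eef_rot': [-3.138, 0.115, -0.001], 'contact_force': [0.613, 0.141, 0.185], 'gripper_width': 0.818, 'grasp_force': 0.0, 'joint_positions': [-1.218, 0.176, 1.061, 2.094, -0.188, 0.968, -1.701]}
top [([103.5, 125.4], [86, 119, 31, 12, 50]), ([99.4, 122.0], [91, 120, 17, 5, 20]), ([52.9, 148.3], [46, 146, 16, 7, 19]), ([69.6, 156.7], [56, 147, 27, 18, 30]), ([404.2, 225.5], [400, 221, 10, 10, 32]), ([151.6, 254.7], [145, 250, 12, 8, 24])] side [([309.6, 123.0], [304, 118, 13, 10, 49]), ([232.3, 147.9], [225, 144, 15, 8, 49]), ([320.8, 263.3], [315, 259, 13, 10, 101])]
```

View pics/c11.png

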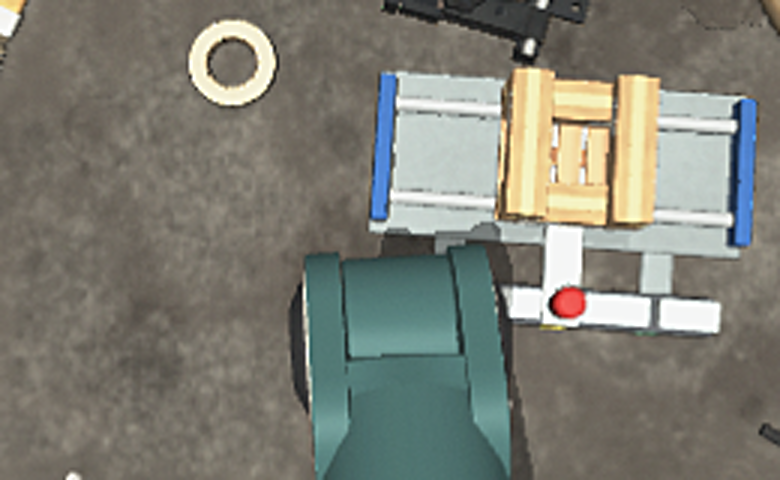

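```bash
python3 - <<'E'
from h import *
c=cam('top');a=cr(c,[(530,145),(636,149)],.134);print(a,a.mean(0)); go([.4715,-.085,.088],85.8)
E
python3 -m pendant '[[1,4,0,0],[2,8,0,0],[2.5,12,0,0],[2.5,16.5,0,0],[2.5,16.5,0,0]]'
python3 - <<'E'
from h import *
st(); go([.4715,-.085,.088],85.8)
E
```

```text
[[ 0.6099 -0.0509  0.134 ]
 [ 0.6058 -0.1442  0.134 ]] [ 0.60785 -0.09755  0.134  ]
shift cm [ 4.99 16.48 12.37] turn -0.13092283302455598 toolx [ 0.997 -0.076  0.001] tooly [-0.076 -0.997  0.001]
time: 37.45
position: [0.4451, -0.091, 0.2117]
eef_rot: [3.135, -0.133, 0.001]
contact_force: [-0.1, -0.7, 0.3]
gripper_width: 0.816
grasp_force: 0.0
{'time': 37.45, 'position': [0.445, -0.091, 0.212], 'eef_rot': [3.135, -0.133, 0.001], 'contact_force': [-0.109, -0.749, 0.335], 'gripper_width': 0.816, 'grasp_force': 0.0, 'joint_positions': [-0.838, 0.236, 1.106, 2.067, -0.25, 0.98, -1.258]}
shift cm [ 2.56 -0.86 12.37] turn -0.6548885748013618 toolx [ 0.996 -0.085  0.001] tooly [-0.085 -0.996  0.003]
```

```bash
python3 -m pendant '[[2.6,0,0,0],[2.6,0,3,0],[2.6,0,5,0],[2.6,0,5,0],[2.6,0,5,0]]'
python3 - <<'E'
from h import *
st(); go([.4715,-.085,.088],85.8)
E
```

```text
time: 37.87
position: [0.4713, -0.0862, 0.161]
eef_rot: [3.137, -0.121, -0.003]
contact_force: [-0.3, -0.5, 0.9]
gripper_width: 0.818
grasp_force: 0.0
{'time': 37.867, 'position': [0.471, -0.086, 0.161], 'eef_rot': [3.137, -0.121, -0.003], 'contact_force': [-0.321, -0.46, 0.868], 'gripper_width': 0.818, 'grasp_force': 0.0, 'joint_positions': [-0.705, 0.389, 0.993, 2.058, -0.412, 0.908, -1.132]}
shift cm [ 0.02 -0.14  7.3 ] turn -0.20417120671743305 toolx [ 0.997 -0.077 -0.002] tooly [-0.077 -0.997  0.002]
```

```bash
python3 -m pendant '[[0,-0.1,2,0],[0,-0.1,4,0],[0,-0.1,6,0],[0,-0.1,7.2,0],[0,-0.1,7.2,0]]'
python3 -m pendant '[[0,0,0,0],[0,0,0,0],[0,0,0,0],[0,0,0,0],[0,0,0,0]]' 0 70
python3 -m pendant '[[0,0,0,0],[0,0,0,0],[0,0,0,0]]'
python3 -m pendant '[[0,0,-0.5,0],[0,0,-1,0],[0,0,-1.5,0],[0,0,-1.9,0],[0,0,-1.9,0]]'
python3 - <<'E'
from h import *
st()
E
```

```text
time: 38.28
position: [0.4714, -0.084, 0.0886]
eef_rot: [3.139, -0.118, -0.002]
contact_force: [-0.4, 0.7, -0.6]
gripper_width: 0.819
grasp_force: 0.0
time: 38.7
position: [0.4724, -0.0839, 0.0906]
eef_rot: [-3.139, 0.117, -0.003]
contact_force: [-3.0, 0.4, 15.9]
gripper_width: 0.32
grasp_force: 67.7
time: 38.95
position: [0.4724, -0.0839, 0.0906]
eef_rot: [-3.139, 0.117, -0.003]
contact_force: [-3.3, 0.2, 16.3]
gripper_width: 0.325
grasp_force: 67.7
time: 39.37
position: [0.4721, -0.0836, 0.109]
eef_rot: [3.139, -0.117, 0.002]
contact_force: [8.1, -1.2, -11.2]
gripper_width: 0.321
grasp_force: 77.6
{'time': 39.367, 'position': [0.472, -0.084, 0.109], 'eef_rot': [3.139, -0.117, 0.002], 'contact_force': [8.085, -1.211, -11.159], 'gripper_width': 0.321, 'grasp_force': 77.635, 'joint_positions': [-0.625, 0.473, 0.903, 2.097, -0.518, 0.806, -1.049]}
```

```bash
python3 -m pendant '[[0,0.1,0.1,0],[0,0.4,0.1,0],[0,0.8,0.1,0],[0,1.3,0.1,0],[0,1.8,0.1,0]]'
python3 -m pendant '[[0,0.5,0,0],[0,1.0,0,0],[0,1.5,0,0],[0,2.0,0,0],[0,2.5,0,0]]'
python3 -m pendant '[[0,0.5,0,0],[0,1.0,0,0],[0,1.5,0,0],[0,2.0,0,0],[0,2.5,0,0]]'
python3 -m pendant '[[0,0.5,0,0],[0,0.9,0,0],[0,1.2,0,0],[0,1.4,0,0],[0,1.5,0,0]]'
python3 - <<'E'
from h import *
st()
E
```

```text
time: 39.78
position: [0.4708, -0.1014, 0.1079]
eef_rot: [-3.139, 0.116, -0.002]
contact_force: [6.0, 1.6, -8.5]
gripper_width: 0.322
grasp_force: 77.9
time: 40.2
position: [0.4689, -0.1264, 0.1078]
eef_rot: [-3.139, 0.116, -0.001]
contact_force: [5.0, 1.4, -9.4]
gripper_width: 0.318
grasp_force: 77.9
time: 40.62
position: [0.4669, -0.1513, 0.1078]
eef_rot: [-3.139, 0.116, -0.001]
contact_force: [4.8, 1.6, -7.7]
gripper_width: 0.318
grasp_force: 77.9
time: 41.03
position: [0.4658, -0.1664, 0.1078]
eef_rot: [-3.139, 0.117, -0.001]
contact_force: [4.7, 1.2, -8.2]
gripper_width: 0.321
grasp_force: 77.9
{'time': 41.033, 'position': [0.466, -0.166, 0.108], 'eef_rot': [-3.139, 0.117, -0.001], 'contact_force': [4.707, 1.161, -8.203], 'gripper_width': 0.321, 'grasp_force': 77.878, 'joint_positions': [-0.431, 0.5, 0.886, 2.061, -0.532, 0.822, -0.874]}
```

```bash
python3 -m pendant '[[0,0.1,0.3,0],[0,0.2,0.4,0],[0,0.3,0.4,0],[0,0.3,0.4,0]]'
python3 -m pendant '[[0,0,0,0],[0,0,0,0],[0,0,0,0],[0,0,0,0],[0,0,0,0]]' 4.0 30
python3 -m pendant '[[0,0.2,0,0],[0,0.4,0,0],[0,0.5,0,0],[0,0.6,0,0],[0,0.7,0,0]]' 
python3 -m pendant '[[0,0.1,0,0],[0,0.15,0,0],[0,0.2,0,0],[0,0.2,0,0],[0,0.2,0,0]]' 
python3 -m pendant '[[0,0.1,0,0],[0,0.15,0,0],[0,0.2,0,0],[0,0.2,0,0],[0,0.2,0,0]]' 
```

```text
time: 41.37
position: [0.4655, -0.1695, 0.1035]
eef_rot: [3.139, -0.117, 0.001]
contact_force: [5.1, -0.1, -7.1]
gripper_width: 0.323
grasp_force: 78.1
time: 41.78
position: [0.4651, -0.1696, 0.1034]
eef_rot: [3.139, -0.117, -0.0]
contact_force: [0.1, -0.3, 0.9]
gripper_width: 0.468
grasp_force: 0.0
time: 42.2
position: [0.4646, -0.1767, 0.1033]
eef_rot: [3.139, -0.117, -0.0]
contact_force: [0.0, 0.6, -1.1]
gripper_width: 0.469
grasp_force: 0.0
time: 42.62
position: [0.4645, -0.1786, 0.1033]
eef_rot: [3.139, -0.117, 0.0]
contact_force: [-0.7, 0.7, 1.5]
gripper_width: 0.469
grasp_force: 0.1
time: 43.03
position: [0.4643, -0.1806, 0.1033]
eef_rot: [3.139, -0.117, 0.0]
contact_force: [0.1, 1.4, -0.7]
gripper_width: 0.474
grasp_force: 0.4
```

```bash
python3 -m pendant '[[0,0.1,0,0],[0,0.15,0,0],[0,0.2,0,0],[0,0.2,0,0],[0,0.2,0,0]]' 
python3 -m pendant '[[0,0.1,0,0],[0,0.15,0,0],[0,0.2,0,0],[0,0.2,0,0],[0,0.2,0,0]]' 
```

```text
time: 43.45
position: [0.4643, -0.1816, 0.1033]
eef_rot: [-3.138, 0.116, 0.0]
contact_force: [0.0, 7.4, 5.1]
gripper_width: 0.471
grasp_force: 4.0
time: 43.87
position: [0.4643, -0.1825, 0.1033]
eef_rot: [-3.136, 0.115, 0.001]
contact_force: [-1.7, 16.8, 10.2]
gripper_width: 0.473
grasp_force: 8.1
```

```bash
python3 -m pendant '[[0,-0.4,0,0],[0,-0.8,0,0],[0,-0.8,-2,0],[0,-0.8,-5,0],[0,-0.8,-8,0]]'
python3 -m pendant '[[0,0,-3,0],[0,-3,-4,0],[0,-6,-4,0],[0,-10,-4,0],[0,-14,-4,0]]'
python3 -m pendant '[[-3,-4,0,0],[-4,-8,0,0],[-4,-12,0,0],[-4,-14,0,0],[-4,-14,0,0]]'
python3 -m pendant '[[0,0,0,0],[0,0,0,0],[0,0,0,0]]'
python3 - <<'E'
from h import *
c=snap('top','top12.png'); s=snap('side','side12.png'); knob()
t=cv2.resize(c['color'][125:245,330:475],None,fx=3,fy=3,interpolation=cv2.INTER_CUBIC)
b=cv2.resize(s['color'][200:320,280:405],None,fx=3,fy=3,interpolation=cv2.INTER_CUBIC)
cv2.imwrite('pics/c12.png',np.hstack([t,b]))
k=np.array([ray(c,(404.1,225.5),.118)])
tk=[r[0] for r in red(c) if 340<r[0][0]<470 and 200<r[0][1]<260][0]; p=ray(c,tk,.118); print(p,'move',p-k[0])
for z in(.118,.131): print(proj(s,[p[0],p[1],z]))
E
```

```text
time: 44.28
position: [0.4639, -0.1769, 0.184]
eef_rot: [3.138, -0.119, -0.003]
contact_force: [1.0, -0.1, 0.3]
gripper_width: 0.468
grasp_force: 0.0
time: 44.7
position: [0.475, -0.0359, 0.2236]
eef_rot: [-3.139, 0.12, -0.002]
contact_force: [1.1, 0.9, 0.4]
gripper_width: 0.466
grasp_force: 0.0
time: 45.12
position: [0.4452, 0.112, 0.2232]
eef_rot: [-3.139, 0.105, -0.001]
contact_force: [-0.4, 0.3, -0.7]
gripper_width: 0.47
grasp_force: 0.0
time: 45.37
position: [0.4458, 0.1045, 0.2233]
eef_rot: [3.139, -0.12, 0.0]
contact_force: [-1.0, -0.9, 0.2]
gripper_width: 0.469
grasp_force: 0.0
top [([103.2, 125.9], [86, 119, 31, 12, 47]), ([54.0, 147.4], [48, 145, 14, 7, 21]), ([70.1, 156.4], [56, 147, 27, 18, 32]), ([438.4, 227.5], [434, 223, 10, 10, 35]), ([150.1, 255.4], [143, 253, 14, 5, 21])] side [([309.5, 122.9], [304, 118, 13, 10, 51]), ([232.1, 148.0], [225, 144, 15, 9, 51]), ([334.7, 294.0], [329, 289, 13, 11, 118])]
[ 0.4659 -0.1749  0.118 ] move [-0.0059 -0.0907  0.    ]
[333.91703284 293.002936  ]
[334.1467441  288.68535897]
```

View pics/c12.png

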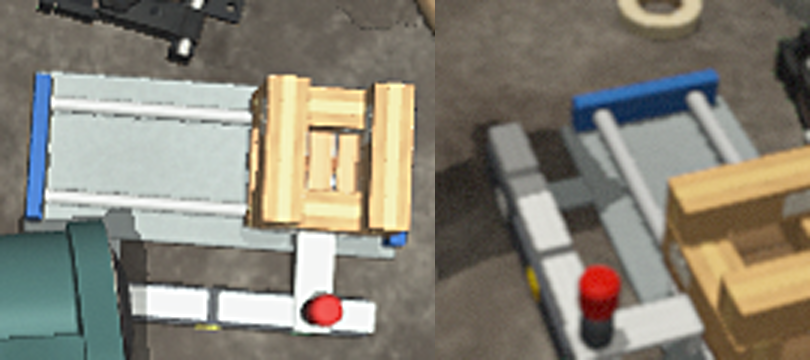

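The knob moved 91 mm from the loading notch. It sits at its pin-home height (side row 294.0, predicted 293.0 home against 288.7 raised). The stack is intact and the robot is clear.

```bash
python3 -c "
from rig import job
print(job.finish_job())"
```

```text
the job is handed in; nothing more can be done
None
```

I indexed the carriage white to yellow, stacked all four cartons crosswise there in two layers, then indexed it on to the green notch. The last images show the pin home, the stack intact and the tape roll untouched; the job is handed in, but no verdict came back.

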